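# Take the lockout off a robot cell

## Task

Take the black lockout tag off its peg, lifting it clear of the peg's turned-up tip, and stand it upright on the bench; then switch on the two flat paddle switches in the console's row, pushing each fully over away from the robot, without shifting the round-levered switches among them. After that, pick the tag up again and stand it upright in the middle of the empty holder, its plate parallel to the holder's two walls. Never let the tag drop or fall over, and leave the other things on the bench where they are.

Things in the scene. Friction and masses are not known exactly. Their poses are not given: they have to be found in the camera images.
- console: Fixed aluminium switch console, box 120 (x) x 170 (y) x 50 mm high; origin: centre of its underside. On top, along its y axis at x = 0, one row of six 12 mm high black switch modules at y = -60, -36, -12, 12, 36, 60 mm; each has a steel lever pivoted at its top centre, 62 mm above the bench, about the console's y axis. Which lever stands where in the row varies.
- stand: Fixed grey steel peg stand; origin on the bench. At y = 0, 105 mm up (centre line), a level peg 6 mm thick runs from a back plate (x = 42 mm, 112 mm tall) to its free end at x = -45 mm (robot's side). Side plates 125 mm tall (inner faces y = +-40 mm, x -15 to 45 mm) leave no room for fingers at the tag's side edges. Base 10 mm thick, x -61 to 65, y +-50 mm.
- peg_tip (a point): Top of the peg's upturned free end (stand x = -45 mm), 115 mm above the bench, 7 mm higher than the top of the level part of the peg. The tag starts 37 to 53 mm from it along the peg; lifted by 8 to 17 mm it slides off over the tip, towards the stand's -x.
- tag: Loose black lockout tag, 0.08-0.17 kg: upright plate 8 (x) x 54 (y) x 102 mm tall, on a foot 36 (x) x 54 (y) x 8 mm on which it stands by itself. Origin: plate's centre, half-way up, 51 mm above the underside. Same either way round. Slot through the plate 16 mm wide, 38 to 62 mm above the underside, solid pick end above. Starts hanging by the slot, centre 97 mm above the bench, square to the peg.
- holder: Fixed empty aluminium tag holder; origin: centre of its underside. Floor 8 mm thick between two upright walls, inner faces at x = +-23 mm, 5 mm thick, 90 mm wide (y), tops 95 mm above the bench; open above and at both y ends. The tag stands in it plate parallel to the walls, which leave no room for fingers at the plate's faces; its side edges stay free.
- servo: Bystander: loose black servo motor, 40 x 40 mm, 51 mm tall; origin at its underside's centre.
- post_holder: Bystander: loose round aluminium post on a 50 mm disc foot, 60 mm tall; origin at its underside's centre.
- profile: Bystander: loose offcut of aluminium profile 30 x 100 (y) x 30 mm; origin at its underside's centre.
- paddle_a (a joint): Flat paddle switch, steel, 16 mm wide (y), 5 mm thick, 34 mm long. 0 = off, leaning 0.5 rad (29 deg) from upright towards the robot (console -x); 1.0 = on, fully over, leaning 0.5 rad away from the robot (console +x). Starts off (0 to 0.1). Stays where it is left (no spring or snap); about 1.5 N at the tip moves it.
- paddle_a_tip (a point): Flat paddle's tip of the lever, on its centre line, 34 mm from the pivot; it moves with the lever.
- paddle_b (a joint): Flat paddle switch, steel, 16 mm wide (y), 5 mm thick, 34 mm long. 0 = off, leaning 0.5 rad (29 deg) from upright towards the robot (console -x); 1.0 = on, fully over, leaning 0.5 rad away from the robot (console +x). Starts off (0 to 0.1). Stays where it is left (no spring or snap); about 1.5 N at the tip moves it.
- paddle_b_tip (a point): Flat paddle's tip of the lever, on its centre line, 34 mm from the pivot; it moves with the lever.
- bat_a (a joint): Round-levered switch, steel rod 6 mm thick with a 9 mm ball end, 34 mm long. 0 = off, leaning 0.5 rad (29 deg) from upright towards the robot (console -x); 1.0 = on, fully over, leaning 0.5 rad away from the robot (console +x). Starts off (0 to 0.1) and must stay so. Stays where it is left (no spring or snap); about 1.5 N at the tip moves it.
- bat_a_tip (a point): Round lever's tip of the lever, on its centre line, 34 mm from the pivot; it moves with the lever.
- bat_b (a joint): Round-levered switch, steel rod 6 mm thick with a 9 mm ball end, 34 mm long. 0 = off, leaning 0.5 rad (29 deg) from upright towards the robot (console -x); 1.0 = on, fully over, leaning 0.5 rad away from the robot (console +x). Starts off (0 to 0.1) and must stay so. Stays where it is left (no spring or snap); about 1.5 N at the tip moves it.
- bat_b_tip (a point): Round lever's tip of the lever, on its centre line, 34 mm from the pivot; it moves with the lever.
- bat_c (a joint): Round-levered switch, steel rod 6 mm thick with a 9 mm ball end, 34 mm long. 0 = off, leaning 0.5 rad (29 deg) from upright towards the robot (console -x); 1.0 = on, fully over, leaning 0.5 rad away from the robot (console +x). Starts on (0.9 to 1.0) and must stay so. Stays where it is left (no spring or snap); about 1.5 N at the tip moves it.
- bat_c_tip (a point): Round lever's tip of the lever, on its centre line, 34 mm from the pivot; it moves with the lever.
- bat_d (a joint): Round-levered switch, steel rod 6 mm thick with a 9 mm ball end, 34 mm long. 0 = off, leaning 0.5 rad (29 deg) from upright towards the robot (console -x); 1.0 = on, fully over, leaning 0.5 rad away from the robot (console +x). Starts on (0.9 to 1.0) and must stay so. Stays where it is left (no spring or snap); about 1.5 N at the tip moves it.
- bat_d_tip (a point): Round lever's tip of the lever, on its centre line, 34 mm from the pivot; it moves with the lever.
Things that resemble listed ones, but are neither listed nor needed, are in the scene too. What is shaped like the holder but orange is not meant.

How it is judged:
By the outcome, as a careful person would: the job done as asked, in the order asked, and still so for the second after the job is handed in, with the robot touching nothing.
It also fails if it takes over 72 s, if anything falls off the work surface, if the arm or the gripper's body presses on something with over 40 N, if the wrist force passes 120 N, or if a joint passes its speed limit or range.

## Robot

A 6-joint arm with a two-finger parallel gripper is mounted at the origin on the work surface. World frame = base frame: x ahead of the robot, y to its left, z up, the work surface at z = 0. Lengths are in m, angles in rad, forces in N, time in s.
With the tool pointing down it reaches from about 0.375 to 0.975 m from the base axis. Payload 3.8 kg.
Tool frame: the origin (TCP) lies between the finger pads; the fingertips stand 17 mm ahead of it and the grasp point (between the pads) lies 2 mm behind it; y points along the fingers, z is the direction in which the jaws open and shut, and the axes are right-handed (so a half turn about y gives the same grasp; the last joint's range is limited). The gripper opens to 85 mm and grips with 20 to 120 N. Pads are 22 mm wide; open, the fingers measure 114 mm over their backs; the gripper's body (76 mm by 85 mm) begins 54 mm behind the grasp point. The pads swing forward as they close: fully open they stand 13 mm farther back than shut.
Start: joints at [-1.207, 0.264, 1.604, -0, 1.274, -0.037], TCP at [0.263, -0.622, 0.248] pointing down, gripper open.
Joint ranges: [-2.63, 2.63], [-0.94, 2.18], [0.31, 2.57], [-1.31, 4.45], [0, 2.66], [-2.55, 2.55]. Speed limits (rad/s): [2.57, 2.57, 3.14, 3.14, 3.14, 3.14].

## Interface

Orientations are given as a rotation vector (axis times angle).
In Python, from workcell import bot, eyes, nets gives the robot as it stands. The module is installed in compiled form; this text tells all that it offers.
- The arm moves only by the tool jog_arm, never from a script. Its arguments are lists of equal length, an entry for each row: "turn": the turn, a rotation vector about the tool's x, y, z in rad, a list of three; "slide": the shift along the tool's x, y, z in mm, a list of three; "grip": the opening in per cent of the stroke, from 0 (shut) to 100 (fully open). A call has 1 to 5 rows; each row shifts and turns the commanded pose from where the row before left it, along the tool's axes as they then stand; what a row does not reach is not made up. A row lasts 1/10 s, in which the tool goes at most 50 mm and 8.59 degrees, less where a joint would pass 70% of its speed; a pose out of reach is approached as far as the arm can. A call with a gripper value outside its range is refused whole. The fingers move at their own pace and stop on an object; "newtons" is the grip in N (left out, the last holds). Time passes only in rows, so rows that do not move let the fingers close. It gives the time, the measured TCP pose, the force and the opening at its end, in the units of the state.
- bot.read_state(): the state, without advancing time (a new reading comes with each control period).
- eyes.read_camera(name): name is "scene" or "top"; returns a dict with "img" (384x512x3 uint8, red, green, blue), "depth" (384x512 float32, m along the optical axis (not along the pixel's ray), 0 where there is no reading), "intrinsics" (3x3 intrinsics, pixels), "position" and "rotation" of the camera in the world. Camera axes: x right, y down, z forward; pixel columns grow to the right and rows downward; lengths in m; the calibration is good to about 2 mm. A picture is of the moment at which its call begins.
- bot.finish_job(): hands the job in, once; it reports no verdict.
Trained networks look in a picture, given as the dict that the camera call returned (one of the last four; its "shot" number tells which), for a name from the list of things; names that differ only in an ending like _2 or _b are one class to them, and where a whole thing is asked for, a point or a joint stands for the part that bears it (a point fixed in the world has none). Each returns a list of dicts, best first, with "conf" (0 to 1); they miss things now and then, are a little off and sometimes report something else, mostly with a low value. They report only what shows in the picture. A call takes as long as a camera call. They do not tell look-alikes from the thing itself.
- nets.search_frame(thing, picture): "xyz" ([x, y, z] in m, in the coordinates of the camera as it stood for that picture, good to about 4 mm: the middle of the surface that is visible of it).
The state is a dict: "time": time; "q": joint angles; "joint_vel": joint speeds; "joint_torque": joint torques, N m; "tool_pos": TCP position; "tcp_rot": TCP orientation; "wrist_force": force on the tool from outside, world axes, zero at the start; "torque": the same for the moment, N m; "width": opening from 0.0 (shut) to 1.0 (fully open).
Only numpy, scipy, OpenCV 4.12 (cv2) and the standard library are available. Lean on these libraries where they do the work, as an engineer would, in place of code of your own. Each camera call takes 0.05 s, during which the arm holds its last target.

## Working session

There is one attempt and no reset: what is moved stays moved. The work goes in short steps, Python scripts to look and compute and a tool call to move; the robot and the scene stay as the last step left them, time stands still between calls to the robot, and variables do not carry over. Pictures are saved under pics/ and viewed, and the job is handed in when it is done.

Besides the shell and the picture viewer there is one more tool, called after ">>>" as name(argument=value, ...) on one line, values as JSON. jog_arm: Moves the arm, as the interface text tells. Its arguments: {"type":"object","properties":{"turn":{"type":"array"},"slide":{"type":"array"},"grip":{"type":"array"},"newtons":{"type":"number"}},"required":["turn","slide","grip"]}

```bash
mkdir -p pics; cat > h.py <<'E'
import numpy as np, cv2
from workcell import bot, eyes, nets
from scipy.spatial.transform import Rotation as R
def shot(name,fn=None,scale=1.5):
    p=eyes.read_camera(name)
    if fn: cv2.imwrite('pics/'+fn,cv2.cvtColor(cv2.resize(p['img'],None,fx=scale,fy=scale,interpolation=cv2.INTER_CUBIC),cv2.COLOR_RGB2BGR))
    np.savez('last_%s.npz'%name,**{k:np.asarray(v) for k,v in p.items()})
    return p
def Rm(p):
    r=np.asarray(p['rotation']); return r if r.shape==(3,3) else R.from_rotvec(r).as_matrix()
def w(p,c): return Rm(p)@np.asarray(c)+np.asarray(p['position'])
def cloud(p):
    K=p['intrinsics'];d=p['depth'];v,u=np.mgrid[:d.shape[0],:d.shape[1]]
    c=np.stack([(u-K[0,2])/K[0,0]*d,(v-K[1,2])/K[1,1]*d,d],-1)
    W=c@Rm(p).T+np.asarray(p['position']); W[d==0]=np.nan
    return W
def px(p,X):
    c=Rm(p).T@(np.asarray(X)-np.asarray(p['position'])); K=p['intrinsics']
    return (K@c/c[2])[:2]
E
python3 - <<'E'
from h import *
np.set_printoptions(precision=4,suppress=True)
s=bot.read_state();print(s)
for n in('scene','top'):
    p=shot(n,n+'0.png');print(n,p['position'],p['rotation'],p['intrinsics'][0,0])
    for t in['console','stand','tag','holder','servo','post_holder','profile','paddle_a_tip','bat_a_tip','peg_tip']:
        for r in nets.search_frame(t,p)[:6]:
            W=w(p,r['xyz']);print(t,round(r['conf'],2),W,px(p,W)*1.5)
E
```

```text
{'time': 0.0, 'q': array([-1.2069,  0.2647,  1.6054, -0.    ,  1.2737, -0.0369]), 'joint_vel': array([ 0.0008,  0.0001,  0.0002,  0.0011,  0.0003, -0.002 ]), 'joint_torque': array([  0.0002, -51.5105, -36.7318,   0.0003,   0.0129,   0.    ]), 'tool_pos': array([ 0.2631, -0.6209,  0.247 ]), 'tcp_rot': array([-0.4069,  2.0036, -1.9991]), 'wrist_force': array([-0.4041,  0.2775, -0.6343]), 'torque': array([-0.0077,  0.0073, -0.0616]), 'width': 1.0002536171257912}
scene [ 1.3646 -0.1744  0.637 ] [-1.7559 -1.4391  0.7922] 413.00981748486964
console 0.97 [0.7068 0.0118 0.0454] [416.5054 373.2416]
stand 0.7 [0.589  0.2721 0.0623] [552.2811 297.5623]
stand 0.21 [ 0.7315 -0.295   0.0144] [202.1744 432.9309]
tag 0.79 [0.5507 0.2853 0.1243] [555.3442 252.6292]
holder 0.92 [ 0.5765 -0.3034  0.0574] [195.2915 340.2676]
holder 0.82 [ 0.397  -0.364   0.0641] [163.3909 279.7369]
servo 0.64 [0.652  0.0348 0.0781] [422.7705 330.692 ]
servo 0.6 [0.4656 0.1153 0.0332] [438.4514 283.8172]
servo 0.58 [0.6523 0.0544 0.0816] [435.6569 327.2469]
post_holder 0.55 [ 0.7354 -0.294   0.0131] [202.9698 435.5195]
p
[... 286 characters left out ...]
.0265]
peg_tip 0.52 [ 0.7329 -0.2936  0.0157] [203.0337 432.8306]
top [ 0.5081 -0.0381  1.3137] [-2.2157  2.1676 -0.0586] 422.86647836359026
console 0.88 [0.6511 0.0215 0.052 ] [364.9574 258.5161]
stand 0.78 [0.5588 0.2866 0.0062] [236.4616 302.7455]
tag 0.76 [0.5486 0.2811 0.0531] [233.234 306.898]
holder 0.55 [ 0.3981 -0.3554  0.0048] [546.826  387.9631]
servo 0.69 [0.4482 0.1108 0.037 ] [318.2583 359.0753]
servo 0.44 [0.5548 0.2844 0.0115] [236.8272 304.5772]
post_holder 0.55 [ 0.7205 -0.2867  0.0069] [515.2361 230.929 ]
profile 0.78 [0.7395 0.2483 0.0319] [255.2664 214.0856]
profile 0.31 [ 0.7185 -0.2889  0.0072] [516.3344 231.8739]
peg_tip 0.85 [0.5534 0.2875 0.0102] [235.4631 305.2491]
```

View pics/scene0.png

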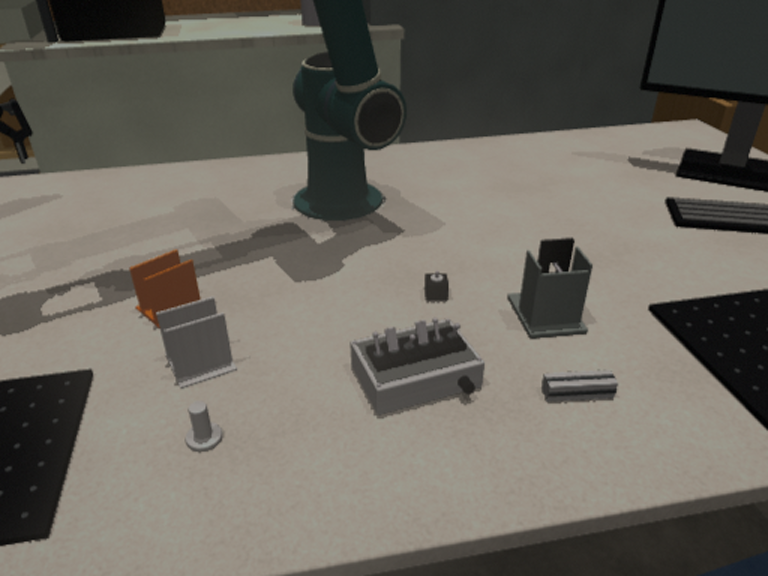

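View pics/top0.png

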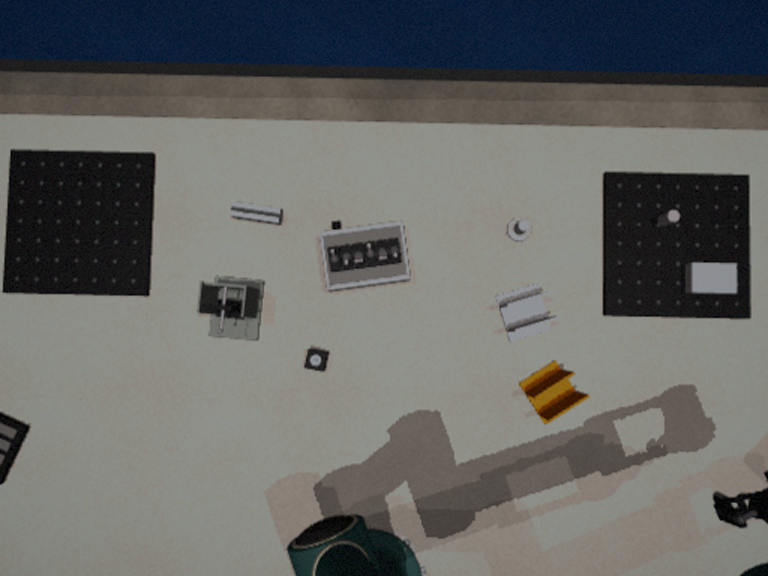

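The top view shows the console at (365,256), the stand at (236,307), the grey holder at (523,313) and the orange decoy at (553,392). I'll zoom in and fit poses next.

```bash
cat > crop.py <<'E'
from h import *
def crop(n,u0,v0,u1,v1,s,fn):
    p=dict(np.load('last_%s.npz'%n)); im=p['img'][v0:v1,u0:u1]
    cv2.imwrite('pics/'+fn,cv2.cvtColor(cv2.resize(im,None,fx=s,fy=s,interpolation=cv2.INTER_CUBIC),cv2.COLOR_RGB2BGR))
E
python3 - <<'E'
from crop import *
crop('scene',225,195,335,280,7,'c1.png')
crop('top',205,140,285,200,8,'c2.png')
crop('top',125,175,185,235,8,'c3.png')
crop('top',320,180,380,235,8,'c4.png')
a=[cv2.imread('pics/c%d.png'%i) for i in(2,3,4)]
cv2.imwrite('pics/c34.png',cv2.resize(np.hstack([a[1][:440],a[2][:440]]),None,fx=.8,fy=.8))
# edges: height maps in top
p=dict(np.load('last_top.npz'));W=cloud(p)
def rect(zlo,zhi,x0,x1,y0,y1):
    m=(W[...,2]>zlo)&(W[...,2]<zhi)&(W[...,0]>x0)&(W[...,0]<x1)&(W[...,1]>y0)&(W[...,1]<y1)
    P=W[m];r=cv2.minAreaRect((P[:,:2]*1000).astype(np.float32));print(m.sum(),r,P.mean(0),np.percentile(P[:,2],[5,50,95]));return P
print('console');rect(.035,.065,.55,.75,-.12,.13)
print('console top');rect(.035,.12,.55,.75,-.12,.13)
print('stand base');rect(.004,.02,.45,.65,.2,.38)
print('stand tops');rect(.108,.14,.45,.65,.2,.38)
print('holder tops');rect(.075,.11,.5,.65,-.4,-.2)
print('holder all');rect(.004,.11,.5,.65,-.4,-.2)
print('orange');rect(.004,.11,.3,.49,-.5,-.25)
print('servo');rect(.03,.08,.4,.5,.05,.2)
print('post');rect(.004,.08,.68,.8,-.35,-.2)
E
```

```text
console
2057 ((669.0695190429688, 24.55859375), (138.90802001953125, 169.94647216796875), 9.09424114227295) [0.65883067 0.02258099 0.0533455 ] [0.04635255 0.05167917 0.0633505 ]
console top
2253 ((669.0695190429688, 24.55859375), (138.90802001953125, 169.94647216796875), 9.09424114227295) [0.65868828 0.02256236 0.05533292] [0.04647334 0.05213559 0.06767565]
stand base
925 ((550.628173828125, 289.8948974609375), (177.610595703125, 198.306640625), 89.89863586425781) [0.54371225 0.2841679  0.0094846 ] [0.00443506 0.00943184 0.01461188]
stand tops
215 ((547.4404296875, 287.481201171875), (90.593017578125, 90.46038818359375), 85.99739074707031) [0.5648361  0.28712775 0.11795293] [0.10905466 0.11587085 0.12862852]
holder tops
128 ((553.71826171875, -305.4874572753906), (56.068939208984375, 90.12565612792969), 18.42867088317871) [ 0.55103434 -0.30536999  0.09347549] [0.08044321 0.09468587 0.09832891]
holder all
838 ((574.2172241210938, -300.9989929199219), (148.25979614257812, 195.45188903808594), 0.3758746385574341) [ 0.55868773 -0.30392374  0.02235027] [0.00420091 0.00758542 0.09622075]
orange
1083 ((395.05194091796875, -374.91680908203125), (189.3189697265625, 246.7034912109375), 0.09325018525123596) [ 0.39294423 -0.36483017  0.0327297 ] [0.00423675 0.0108112  0.09445615]
servo
176 ((448.291259765625, 116.64757537841797), (40.16413116455078, 39.80448532104492), 79.97940826416016) [0.44811105 0.11673793 0.03653155] [0.0316215  0.03632376 0.04144054]
post
299 ((739.6763305664062, -274.4960632324219), (119.5504379272461, 147.01678466796875), 0.808381974697113) [ 0.7293387  -0.28519079  0.01862634] [0.0042551  0.00818902 0.0616753 ]
```

View pics/c1.png

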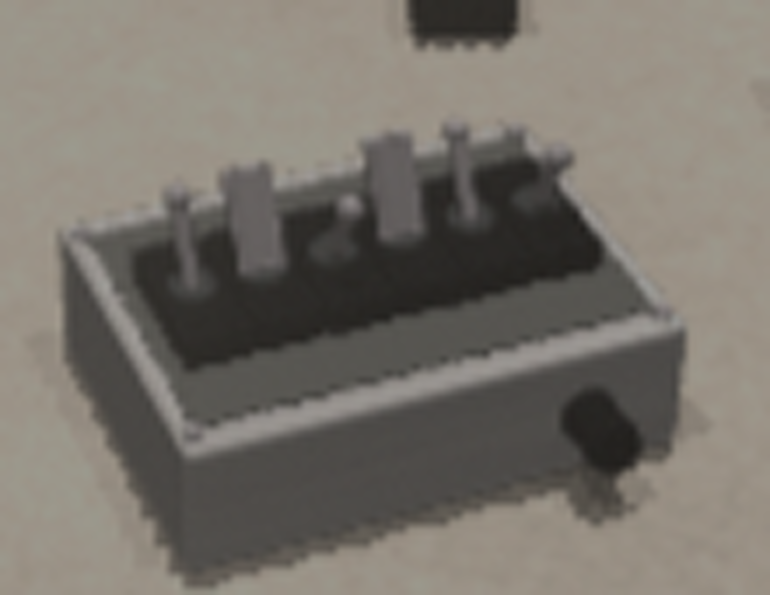

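View pics/c2.png

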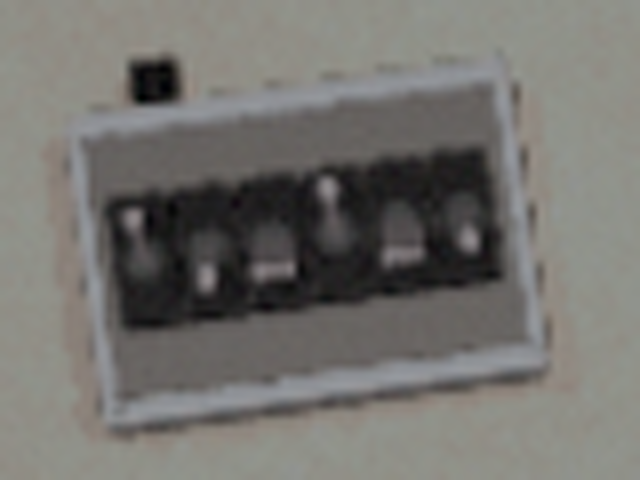

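View pics/c34.png

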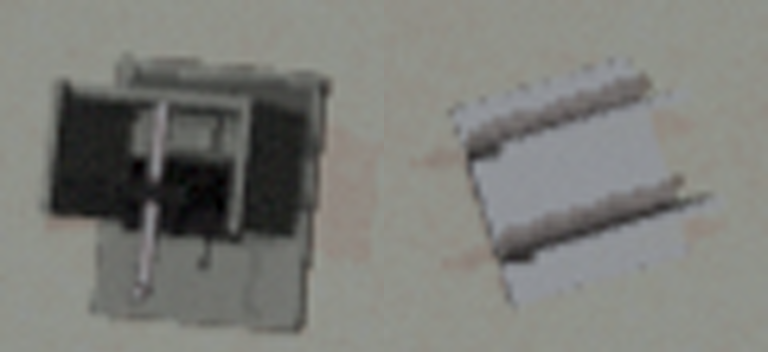

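```bash
cat > fit.py <<'E'
from h import *
from scipy.optimize import minimize, least_squares
def sdf(P,boxes):
    d=[]
    for (x0,x1,y0,y1,z0,z1) in boxes:
        c=np.array([x0+x1,y0+y1,z0+z1])/2;h=np.array([x1-x0,y1-y0,z1-z0])/2
        q=np.abs(P-c)-h
        d.append(np.linalg.norm(np.maximum(q,0),axis=1)+np.minimum(q.max(1),0))
    return np.min(d,axis=0)
M=.001
M_={'console':[(-60,60,-85,85,0,50)],
'holder':[(-28,28,-45,45,0,8),(-28,-23,-45,45,0,95),(23,28,-45,45,0,95)],
'stand':[(-61,65,-50,50,0,10),(-15,45,40,43,0,125),(-15,45,-43,-40,0,125),(42,45,-40,40,0,112),(-45,42,-3,3,102,108)],
'tag':[(-4,4,-27,27,-51,51),(-18,18,-27,27,-51,-43)]}
def fit(P,name,x0,z=0.0,scale=.002):
    B=np.array(M_[name])*M
    def f(v):
        c,s=np.cos(v[2]),np.sin(v[2]);D=P-np.array([v[0],v[1],z])
        L=np.stack([c*D[:,0]+s*D[:,1],-s*D[:,0]+c*D[:,1],D[:,2]],1)
        return sdf(L,B)
    best=None
    for dy in(-.15,0,.15):
        r=least_squares(f,[x0[0],x0[1],x0[2]+dy],x_scale=[.01,.01,.1],loss='cauchy',f_scale=scale,diff_step=1e-4)
        if best is None or r.cost<best.cost: best=r
    return best.x,best.cost/len(P),np.median(np.abs(f(best.x)))
E
python3 - <<'E'
from fit import *
np.set_printoptions(precision=4,suppress=True)
for n in('top','scene'):
    p=dict(np.load('last_%s.npz'%n));W=cloud(p).reshape(-1,3)
    def sel(cx,cy,r,zlo,zhi):
        return W[(np.hypot(W[:,0]-cx,W[:,1]-cy)<r)&(W[:,2]>zlo)&(W[:,2]<zhi)]
    print(n)
    P=sel(.65,.02,.125,.008,.056);print('console',len(P),fit(P,'console',[.655,.022,.15]))
    P=sel(.554,-.305,.09,.004,.12);print('holder',len(P),fit(P,'holder',[.554,-.305,.3]))
    P=sel(.56,.287,.11,.006,.129);print('stand',len(P),fit(P,'stand',[.555,.287,-.05]))
    P=sel(.555,.287,.06,.132,.17);print('tagtop',len(P),P.mean(0),P.min(0),P.max(0),fit(P,'tag',[.555,.287,-.05],z=.097))
    fl=W[(np.abs(W[:,2])<.015)&(W[:,0]>.4)&(W[:,0]<.8)&(np.abs(W[:,1])<.25)];print('floor',np.median(fl[:,2]),fl[:,2].std())
s=bot.read_state();print(R.from_rotvec(s['tcp_rot']).as_matrix())
E
```

```text
top
console 1535 (array([0.6606, 0.0234, 0.1471]), np.float64(1.4446174665189097e-06), np.float64(0.0016128495418082228))
holder 811 (array([ 0.554 , -0.3061,  0.3191]), np.float64(3.1873863331527552e-06), np.float64(0.001935929016921828))
stand 1434 (array([ 0.5459,  0.2868, -0.0738]), np.float64(2.0392576698569553e-06), np.float64(0.0012534688239702607))
tagtop 63 [0.5466 0.286  0.1475] [0.5413 0.2596 0.1324] [0.5516 0.3148 0.1537] (array([ 0.5481,  0.2876, -0.0958]), np.float64(9.354427878020803e-07), np.float64(0.0010836331238829192))
floor 7.480659653058552e-06 0.002841998938126623
scene
console 2647 (array([0.6599, 0.0218, 0.1579]), np.float64(7.524592581904229e-07), np.float64(0.0007583008188404988))
holder 1915 (array([ 0.5537, -0.3072,  0.314 ]), np.float64(6.716555718572745e-07), np.float64(0.0008921687846714047))
stand 2359 (array([ 0.5486,  0.285 , -0.0655]), np.float64(1.1617404033364656e-06), np.float64(0.0008032334253332656))
tagtop 156 [0.5494 0.2841 0.1414] [0.5404 0.2572 0.132 ] [0.5554 0.3129 0.1498] (array([ 0.5538,  0.2844, -0.0642]), np.float64(1.1264936457539223e-06), np.float64(0.0011348127862593536))
floor -0.00031404259161882386 0.002173031292208802
[[-0.9207 -0.      0.3902]
 [-0.3902  0.0001 -0.9207]
 [-0.     -1.     -0.0001]]
```

```bash
cat > plan.py <<'E'
from h import *
def heading(M): return np.arctan2(M[1,2],M[0,2])
def plan(tpos,thead,vmax=48,wmax=.145,grip=None,start=None):
    """rows from measured pose to target pos, heading of tool z (rad), tool down"""
    s=bot.read_state();p=np.array(s['tool_pos']);M=R.from_rotvec(s['tcp_rot']).as_matrix()
    if start is not None:p=np.array(start)
    dh=(thead-heading(M)+np.pi)%(2*np.pi)-np.pi
    D=np.asarray(tpos)-p
    n=max(int(np.ceil(np.linalg.norm(D)*1000/vmax)),int(np.ceil(abs(dh)/wmax)),1)
    # desired final frame tool-down
    T=np.array([[np.sin(thead),0,np.cos(thead)],[-np.cos(thead),0,np.sin(thead)],[0,-1,0]])
    rv=(R.from_matrix(M.T@T)).as_rotvec()
    tr=[];sl=[]
    for i in range(n):
        d=(M.T@(np.asarray(tpos)-p))*1000/(n-i)
        d=np.round(d,1);t=np.round(R.from_matrix(M.T@T).as_rotvec()/(n-i),3)
        p=p+M@d/1000;M=M@R.from_rotvec(t).as_matrix();tr.append(t.tolist());sl.append(d.tolist())
    print('t',round(s['time'],2),'n',n,'dh',round(dh,3))
    for i in range(0,n,5):print('turn',tr[i:i+5],'slide',sl[i:i+5])
def st():
    s=bot.read_state();M=R.from_rotvec(s['tcp_rot']).as_matrix()
    print('t',round(s['time'],2),'pos',np.round(s['tool_pos'],4),'head',round(heading(M),4),'down',np.round(M[:,1],3),'F',np.round(s['wrist_force'],1),'w',round(s['width'],3),'q',np.round(s['q'],2))
E
python3 -c "
from plan import *
plan([.546,.286,.235],-.069)"
```

```text
t 1.1 n 20 dh 1.101
turn [[0.0, -0.055, -0.0], [0.0, -0.055, -0.0], [0.0, -0.055, -0.0], [0.0, -0.055, -0.0], [0.0, -0.055, -0.0]] slide [[-30.7, 0.7, -36.3], [-32.7, 0.7, -34.5], [-34.5, 0.7, -32.7], [-36.3, 0.7, -30.7], [-37.9, 0.7, -28.7]]
turn [[0.0, -0.055, -0.0], [0.0, -0.055, -0.0], [0.0, -0.055, -0.0], [0.0, -0.055, -0.0], [0.0, -0.055, -0.0]] slide [[-39.4, 0.7, -26.6], [-40.8, 0.7, -24.3], [-42.1, 0.6, -22.1], [-43.2, 0.7, -19.7], [-44.3, 0.6, -17.3]]
turn [[0.0, -0.055, -0.0], [0.0, -0.055, -0.0], [0.0, -0.055, -0.0], [0.0, -0.055, -0.0], [0.0, -0.055, -0.0]] slide [[-45.1, 0.7, -14.9], [-45.9, 0.6, -12.4], [-46.5, 0.7, -9.8], [-47.0, 0.6, -7.2], [-47.3, 0.7, -4.7]]
turn [[0.0, -0.055, -0.0], [0.0, -0.055, -0.0], [0.0, -0.055, -0.0], [0.0, -0.055, -0.0], [0.0, -0.056, -0.0]] slide [[-47.5, 0.6, -2.0], [-47.5, 0.7, 0.6], [-47.4, 0.6, 3.2], [-47.1, 0.7, 5.7], [-46.8, 0.6, 8.4]]
```

>>> jog_arm(turn=[[0, -0.055, 0], [0, -0.055, 0], [0, -0.055, 0], [0, -0.055, 0], [0, -0.055, 0]], slide=[[-30.7, 0.7, -36.3], [-32.7, 0.7, -34.5], [-34.5, 0.7, -32.7], [-36.3, 0.7, -30.7], [-37.9, 0.7, -28.7]], grip=[100, 100, 100, 100, 100])

```text
time: 1.6
tool_pos: [0.3343, -0.3929, 0.2449]
tcp_rot: [-0.644, 1.83, -1.83]
wrist_force: [0.3, -0.4, 1.5]
width: 0.998
```

>>> jog_arm(turn=[[0, -0.055, 0], [0, -0.055, 0], [0, -0.055, 0], [0, -0.055, 0], [0, -0.055, 0]], slide=[[-39.4, 0.7, -26.6], [-40.8, 0.7, -24.3], [-42.1, 0.6, -22.1], [-43.2, 0.7, -19.7], [-44.3, 0.6, -17.3]], grip=[100, 100, 100, 100, 100])

```text
time: 2.1
tool_pos: [0.405, -0.166, 0.2419]
tcp_rot: [-0.849, 1.647, -1.649]
wrist_force: [1.4, -0.2, -0.2]
width: 1.002
```

>>> jog_arm(turn=[[0, -0.055, 0], [0, -0.055, 0], [0, -0.055, 0], [0, -0.055, 0], [0, -0.055, 0]], slide=[[-45.1, 0.7, -14.9], [-45.9, 0.6, -12.4], [-46.5, 0.7, -9.8], [-47.0, 0.6, -7.2], [-47.3, 0.7, -4.7]], grip=[100, 100, 100, 100, 100])

```text
time: 2.6
tool_pos: [0.4757, 0.0612, 0.2387]
tcp_rot: [-1.026, 1.456, -1.457]
wrist_force: [0.7, 0.2, -0.1]
width: 1.002
```

>>> jog_arm(turn=[[0, -0.055, 0], [0, -0.055, 0], [0, -0.055, 0], [0, -0.055, 0], [0, -0.056, 0]], slide=[[-47.5, 0.6, -2.0], [-47.5, 0.7, 0.6], [-47.4, 0.6, 3.2], [-47.1, 0.7, 5.7], [-46.8, 0.6, 8.4]], grip=[100, 100, 100, 100, 100])

```text
time: 3.1
tool_pos: [0.5464, 0.2881, 0.2351]
tcp_rot: [-1.177, 1.258, -1.258]
wrist_force: [1.7, -0.4, -0.5]
width: 1.005
```

```bash
python3 -c "
from plan import *
st();plan([.546,.286,.139],-.069,vmax=40);st()"
```

```text
t 3.1 pos [0.5464 0.2881 0.2351] head -0.0663 down [ 0.001  0.    -1.   ] F [ 1.7 -0.4 -0.5] w 1.005 q [ 0.44  0.16  1.75 -0.    1.23  0.51]
t 3.1 n 3 dh -0.003
turn [[-0.0, 0.001, -0.0], [-0.0, 0.001, -0.0], [-0.001, 0.001, -0.0]] slide [[0.7, 32.0, -0.1], [0.7, 32.0, -0.1], [0.7, 32.1, -0.1]]
t 3.1 pos [0.5464 0.2881 0.2351] head -0.0663 down [ 0.001  0.    -1.   ] F [ 1.7 -0.4 -0.5] w 1.005 q [ 0.44  0.16  1.75 -0.    1.23  0.51]
```

>>> jog_arm(turn=[[0, 0.001, 0], [0, 0.001, 0], [0, 0.001, 0], [0, 0, 0]], slide=[[0.7, 32, 0], [0.7, 32, 0], [0.7, 32, 0], [0, 0, 0]], grip=[100, 100, 100, 100])

```text
time: 3.5
tool_pos: [0.542, 0.2823, 0.1334]
tcp_rot: [-1.185, 1.267, -1.261]
wrist_force: [-0.6, 0.4, -0.2]
width: 1.001
```

```bash
python3 -c "
from crop import *
from plan import *
st();shot('scene');shot('top')
crop('scene',310,120,430,230,6,'g1.png');crop('top',110,150,200,240,6,'g2.png')"
```

```text
t 3.5 pos [0.542  0.2823 0.1334] head -0.0717 down [-0.01  -0.005 -1.   ] F [-0.6  0.4 -0.2] w 1.001 q [ 0.44  0.25  1.85 -0.    1.06  0.51]
```

View pics/g1.png

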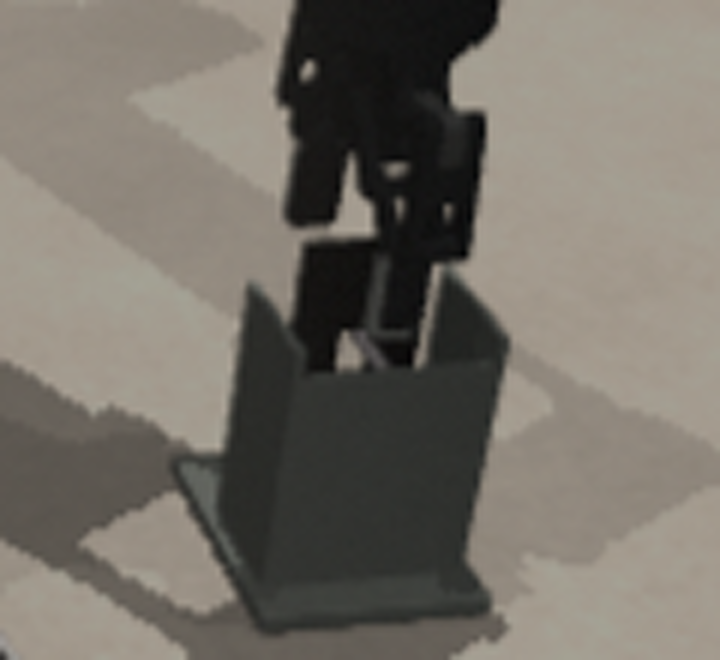

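```bash
python3 -c "
from plan import *
st();plan([.546,.286,.139],-.069,vmax=40)"
```

```text
t 3.6 pos [0.5456 0.2837 0.1388] head -0.072 down [-0.001 -0.001 -1.   ] F [-0.1 -0.4 -0.4] w 1.0 q [0.44 0.24 1.84 0.   1.06 0.51]
t 3.6 n 1 dh 0.003
turn [[0.001, -0.003, 0.001]] slide [[-2.3, -0.2, 0.3]]
```

>>> jog_arm(turn=[[0, 0, 0], [0, 0, 0], [0, 0, 0], [0, 0, 0], [0, 0, 0]], slide=[[-2, 0, 0.5], [0, 0, 0], [0, 0, 0], [0, 0, 0], [0, 0, 0]], grip=[60, 30, 15, 5, 0], newtons=40)

```text
time: 4.1
tool_pos: [0.5468, 0.2859, 0.1396]
tcp_rot: [-1.173, 1.262, -1.262]
wrist_force: [-0.1, 0.9, -0.2]
width: 0.144
```

>>> jog_arm(turn=[[0, 0, 0], [0, 0, 0], [0, 0, 0]], slide=[[0, 0, 0], [0, 0, 0], [0, 0, 0]], grip=[0, 0, 0], newtons=50)

```text
time: 4.4
tool_pos: [0.5467, 0.2859, 0.1395]
tcp_rot: [-1.174, 1.262, -1.262]
wrist_force: [-1.0, -0.1, 4.3]
width: 0.082
```

```bash
python3 -c "
from crop import *
from plan import *
st();shot('scene');crop('scene',310,120,430,230,6,'g3.png');st()"
```

```text
t 4.4 pos [0.5467 0.2859 0.1395] head -0.072 down [ 0.  0. -1.] F [-1.  -0.1  4.3] w 0.082 q [0.44 0.24 1.84 0.   1.06 0.51]
t 4.45 pos [0.5467 0.2859 0.1395] head -0.072 down [ 0.  0. -1.] F [-0.9 -0.1  3.6] w 0.087 q [0.44 0.24 1.84 0.   1.06 0.51]
```

View pics/g3.png

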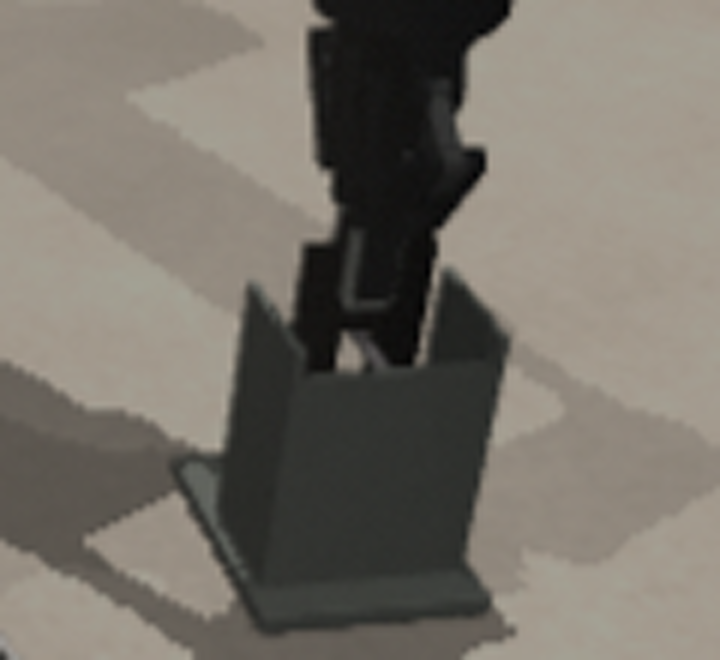

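>>> jog_arm(turn=[[0, 0, 0], [0, 0, 0], [0, 0, 0], [0, 0, 0], [0, 0, 0]], slide=[[0, -3, 0], [0, -5, 0], [0, -4, 0], [0, 0, 0], [0, 0, 0]], grip=[0, 0, 0, 0, 0])

```text
time: 4.95
tool_pos: [0.5466, 0.2859, 0.1511]
tcp_rot: [-1.174, 1.262, -1.262]
wrist_force: [1.1, -0.4, -0.9]
width: 0.08
```

```bash
python3 -c "
from crop import *
from plan import *
st();shot('scene');crop('scene',310,120,430,230,6,'g4.png');st()"
```

```text
t 4.95 pos [0.5466 0.2859 0.1511] head -0.072 down [ 0.  0. -1.] F [ 1.1 -0.4 -0.9] w 0.08 q [ 0.44  0.23  1.83 -0.    1.08  0.51]
t 5.0 pos [0.5464 0.2858 0.1509] head -0.072 down [-0. -0. -1.] F [-0.3  0.1 -0.7] w 0.084 q [0.44 0.23 1.83 0.   1.08 0.51]
```

View pics/g4.png

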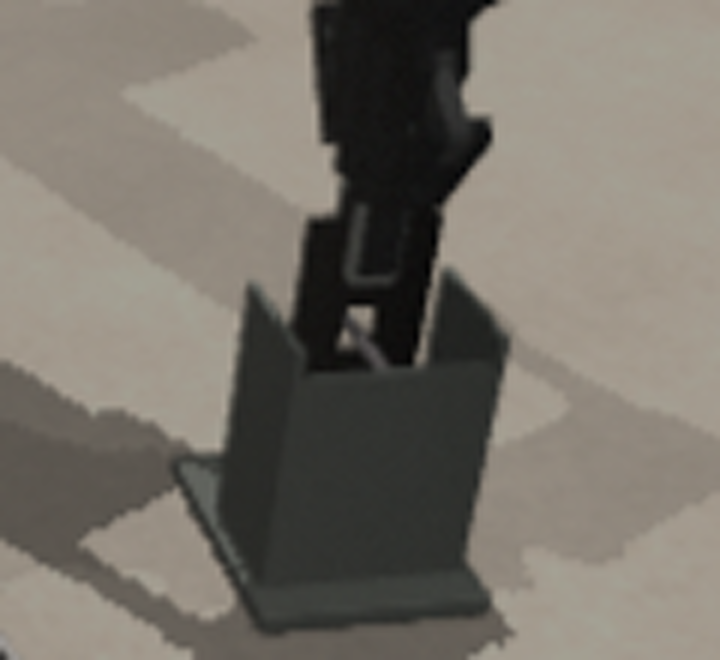

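>>> jog_arm(turn=[[0, 0, 0], [0, 0, 0], [0, 0, 0], [0, 0, 0], [0, 0, 0]], slide=[[0, 0, -4], [0, 0, -8], [0, 0, -12], [0, 0, -14], [0, 0, -14]], grip=[0, 0, 0, 0, 0])

```text
time: 5.5
tool_pos: [0.493, 0.2896, 0.1508]
tcp_rot: [-1.175, 1.262, -1.262]
wrist_force: [0.2, -0.3, -1.4]
width: 0.081
```

>>> jog_arm(turn=[[0, 0, 0], [0, 0, 0], [0, 0, 0], [0, 0, 0], [0, 0, 0]], slide=[[0, 0, -14], [0, 0, -14], [0, 0, -12], [0, 0, -8], [0, 0, -4]], grip=[0, 0, 0, 0, 0])

```text
time: 6.0
tool_pos: [0.4419, 0.2934, 0.1511]
tcp_rot: [-1.174, 1.262, -1.262]
wrist_force: [-0.8, 0.4, -0.6]
width: 0.087
```

```bash
python3 -c "
from crop import *
from plan import *
st();shot('scene');crop('scene',310,100,430,210,6,'g5.png');st()"
```

```text
t 6.0 pos [0.4419 0.2934 0.1511] head -0.0714 down [ 0.  0. -1.] F [-0.8  0.4 -0.6] w 0.087 q [ 0.54  0.07  2.01 -0.    1.05  0.61]
t 6.05 pos [0.4418 0.2934 0.151 ] head -0.0715 down [-0.  0. -1.] F [-0.8 -0.  -0.8] w 0.086 q [0.54 0.07 2.01 0.   1.05 0.61]
```

View pics/g5.png

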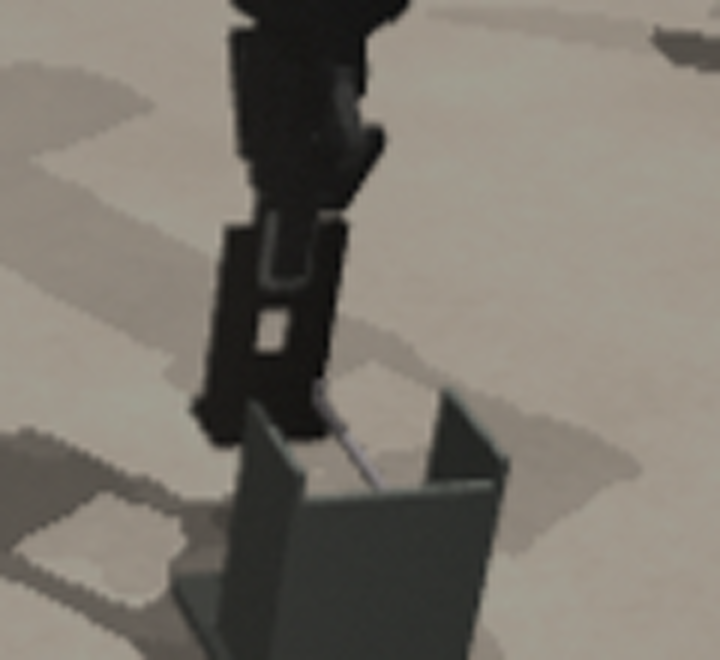

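```bash
cat >> plan.py <<'E'
def splan(tpos,thead,n):
    """smooth ramped rows"""
    s=bot.read_state();p=np.array(s['tool_pos']);M=R.from_rotvec(s['tcp_rot']).as_matrix();p0=p.copy()
    T=np.array([[np.sin(thead),0,np.cos(thead)],[-np.cos(thead),0,np.sin(thead)],[0,-1,0]]);M0=M.copy()
    rv=R.from_matrix(M0.T@T).as_rotvec();tr=[];sl=[]
    r=min(4,n//2); v=np.array([min(i+1,n-i,r)/r if r else 1 for i in range(n)],float)
    c=np.cumsum(v)/v.sum()
    for i in range(n):
        d=np.round(M.T@(p0+(np.asarray(tpos)-p0)*c[i]-p)*1000,1)
        t=np.round(R.from_matrix(M.T@(M0@R.from_rotvec(rv*c[i]).as_matrix())).as_rotvec(),3)
        p=p+M@d/1000;M=M@R.from_rotvec(t).as_matrix();tr.append((t+0.).tolist());sl.append((d+0.).tolist())
    st()
    for i in range(0,n,5):print('turn',tr[i:i+5],'slide',sl[i:i+5])
    print('maxstep',max(np.linalg.norm(x) for x in sl),max(np.linalg.norm(x) for x in tr))
E
python3 -c "
from plan import *
splan([.46,-.10,.2],.316,15)"
```

```text
t 6.05 pos [0.4418 0.2934 0.151 ] head -0.0715 down [-0.  0. -1.] F [-0.8 -0.  -0.8] w 0.086 q [0.54 0.07 2.01 0.   1.05 0.61]
turn [[0.0, -0.008, 0.0], [0.0, -0.016, 0.0], [0.0, -0.024, 0.0], [0.0, -0.033, 0.0], [0.0, -0.032, 0.0]] slide [[8.1, -1.0, 1.0], [16.4, -2.1, 1.8], [24.5, -3.0, 2.3], [32.7, -4.1, 2.3], [32.8, -4.1, 1.2]]
turn [[0.0, -0.032, 0.0], [0.0, -0.033, 0.0], [0.0, -0.032, 0.0], [0.0, -0.032, 0.0], [0.0, -0.033, 0.0]] slide [[32.8, -4.1, 0.1], [32.8, -4.1, -0.9], [32.8, -4.0, -2.0], [32.7, -4.1, -3.0], [32.6, -4.1, -4.1]]
turn [[0.0, -0.032, 0.0], [0.0, -0.032, 0.0], [0.0, -0.024, 0.0], [0.0, -0.016, 0.0], [0.0, -0.009, 0.0]] slide [[32.4, -4.1, -5.1], [32.2, -4.1, -6.2], [24.0, -3.0, -5.4], [15.9, -2.1, -4.0], [8.0, -1.0, -2.1]]
maxstep 33.11162937700288 0.033
```

>>> jog_arm(turn=[[0, -0.008, 0], [0, -0.016, 0], [0, -0.024, 0], [0, -0.033, 0], [0, -0.032, 0]], slide=[[8.1, -3, 1], [16.4, -6, 1.8], [24.5, -6, 2.3], [32.7, -6, 2.3], [32.8, -6, 1.2]], grip=[0, 0, 0, 0, 0])

```text
time: 6.55
tool_pos: [0.4487, 0.1771, 0.1786]
tcp_rot: [-1.229, 1.177, -1.178]
wrist_force: [0.6, 0.7, -0.9]
width: 0.083
```

>>> jog_arm(turn=[[0, -0.032, 0], [0, -0.033, 0], [0, -0.032, 0], [0, -0.032, 0], [0, -0.033, 0]], slide=[[32.8, -4, 0.1], [32.8, -4, -0.9], [32.8, -4, -2], [32.7, -4, -3], [32.6, -4, -4.1]], grip=[0, 0, 0, 0, 0])

```text
time: 7.05
tool_pos: [0.4559, 0.0124, 0.1986]
tcp_rot: [-1.298, 1.057, -1.058]
wrist_force: [0.5, -0.1, -0.8]
width: 0.084
```

>>> jog_arm(turn=[[0, -0.032, 0], [0, -0.032, 0], [0, -0.024, 0], [0, -0.016, 0], [0, -0.009, 0]], slide=[[32.4, 0, -5.1], [32.2, 0, -6.2], [24, 0, -5.4], [15.9, 0, -4], [8, 0, -2.1]], grip=[0, 0, 0, 0, 0])

```text
time: 7.55
tool_pos: [0.461, -0.1024, 0.1984]
tcp_rot: [-1.342, 0.974, -0.975]
wrist_force: [-0.3, -0.7, -1.3]
width: 0.082
```

```bash
python3 -c "
from crop import *
from plan import *
st();shot('scene');crop('scene',130,70,300,210,4.5,'g6.png');st();splan([.46,-.10,.1],.316,7)"
```

```text
t 7.55 pos [ 0.461  -0.1024  0.1984] head 0.3143 down [ 0.001 -0.001 -1.   ] F [-0.3 -0.7 -1.3] w 0.082 q [-0.27 -0.09  2.08 -0.    1.15 -0.59]
t 7.6 pos [ 0.4611 -0.1026  0.1983] head 0.3147 down [ 0.001 -0.001 -1.   ] F [ 0.1 -1.6 -0.8] w 0.081 q [-0.27 -0.09  2.08 -0.    1.15 -0.59]
t 7.6 pos [ 0.4611 -0.1026  0.1983] head 0.3147 down [ 0.001 -0.001 -1.   ] F [ 0.1 -1.6 -0.8] w 0.081 q [-0.27 -0.09  2.08 -0.    1.15 -0.59]
turn [[0.0, 0.0, 0.0], [0.0, 0.0, 0.0], [0.0, -0.001, 0.001], [0.0, 0.0, 0.0], [0.0, 0.0, 0.0]] slide [[-0.2, 6.6, 0.0], [-0.4, 13.1, 0.0], [-0.6, 19.6, -0.1], [-0.6, 19.7, 0.0], [-0.5, 19.7, -0.1]]
turn [[0.0, 0.0, 0.0], [0.0, 0.0, 0.0]] slide [[-0.4, 13.1, 0.0], [-0.2, 6.5, 0.0]]
maxstep 19.70913493789111 0.001414213562373095
```

View pics/g6.png

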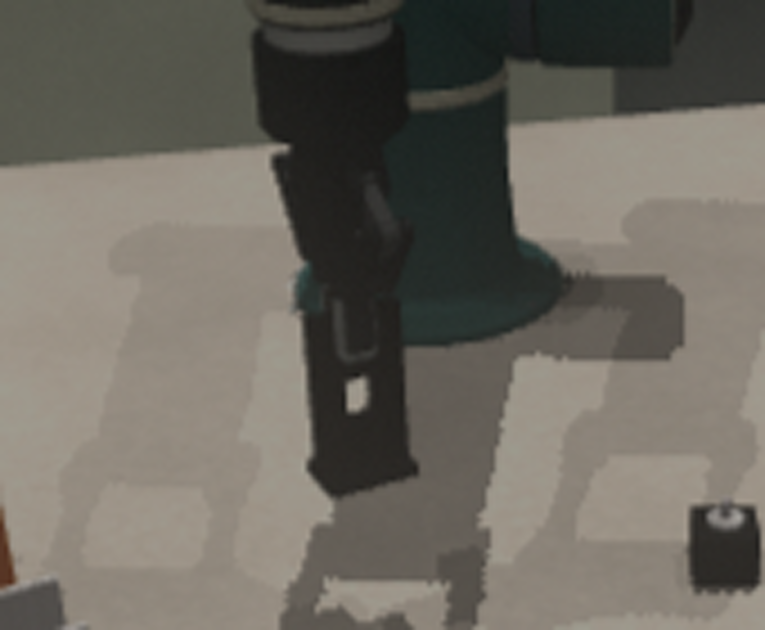

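>>> jog_arm(turn=[[0, 0, 0], [0, 0, 0], [0, 0, 0], [0, 0, 0], [0, 0, 0]], slide=[[0, 7, 0], [0, 13, 0], [0, 20, 0], [0, 20, 0], [0, 18, 0]], grip=[0, 0, 0, 0, 0])

```text
time: 8.1
tool_pos: [0.4598, -0.0989, 0.1178]
tcp_rot: [-1.343, 0.974, -0.971]
wrist_force: [0.2, -1.0, -2.0]
width: 0.084
```

>>> jog_arm(turn=[[0, 0, 0], [0, 0, 0], [0, 0, 0], [0, 0, 0], [0, 0, 0]], slide=[[0, 12, 0], [0, 6, 0], [0, 3, 0], [0, 0, 0], [0, 0, 0]], grip=[0, 0, 0, 0, 0])

```text
time: 8.6
tool_pos: [0.4615, -0.1003, 0.0997]
tcp_rot: [-1.342, 0.972, -0.974]
wrist_force: [-0.0, 0.0, -0.9]
width: 0.082
```

>>> jog_arm(turn=[[0, 0, 0], [0, 0, 0], [0, 0, 0], [0, 0, 0], [0, 0, 0]], slide=[[0, 1, 0], [0, 1, 0], [0, 1, 0], [0, 1, 0], [0, 0, 0]], grip=[0, 0, 0, 0, 0])

```text
time: 9.1
tool_pos: [0.4606, -0.1002, 0.0948]
tcp_rot: [-1.342, 0.974, -0.973]
wrist_force: [0.7, 0.2, -0.6]
width: 0.077
```

Almost down, with the expected contact at about 0.0935.

>>> jog_arm(turn=[[0, 0, 0], [0, 0, 0], [0, 0, 0]], slide=[[0, 1, 0], [0, 0, 0], [0, 0, 0]], grip=[0, 0, 0])

```text
time: 9.4
tool_pos: [0.4608, -0.1002, 0.0939]
tcp_rot: [-1.342, 0.973, -0.973]
wrist_force: [0.6, -0.1, -0.8]
width: 0.083
```

>>> jog_arm(turn=[[0, 0, 0], [0, 0, 0], [0, 0, 0]], slide=[[0, 1, 0], [0, 0, 0], [0, 0, 0]], grip=[0, 0, 0])

```text
time: 9.7
tool_pos: [0.4611, -0.1002, 0.0937]
tcp_rot: [-1.342, 0.973, -0.973]
wrist_force: [-2.6, 0.5, 5.5]
width: 0.086
```

>>> jog_arm(turn=[[0, 0, 0], [0, 0, 0], [0, 0, 0], [0, 0, 0], [0, 0, 0]], slide=[[0, -0.5, 0], [0, 0, 0], [0, 0, 0], [0, 0, 0], [0, 0, 0]], grip=[12, 18, 25, 40, 60], newtons=20)

```text
time: 10.2
tool_pos: [0.4607, -0.1001, 0.0933]
tcp_rot: [-1.342, 0.974, -0.973]
wrist_force: [0.8, -0.5, 0.3]
width: 0.554
```

>>> jog_arm(turn=[[0, 0, 0], [0, 0, 0], [0, 0, 0], [0, 0, 0], [0, 0, 0]], slide=[[0, -5, 0], [0, -12, 0], [0, -20, 0], [0, -25, 0], [0, -25, 0]], grip=[60, 60, 60, 60, 60])

```text
time: 10.7
tool_pos: [0.4608, -0.1002, 0.1823]
tcp_rot: [-1.342, 0.973, -0.974]
wrist_force: [1.0, 0.7, -0.2]
width: 0.602
```

>>> jog_arm(turn=[[0, 0, 0], [0, 0, 0], [0, 0, 0], [0, 0, 0]], slide=[[0, -25, 0], [0, -20, 0], [0, -10, 0], [0, 0, 0]], grip=[60, 60, 30, 0])

```text
time: 11.1
tool_pos: [0.462, -0.1005, 0.2379]
tcp_rot: [-1.341, 0.97, -0.977]
wrist_force: [-0.1, 0.5, -0.8]
width: 0.269
```

```bash
python3 -c "
from crop import *
from plan import *
from fit import *
st();p=shot('scene');crop('scene',130,70,300,210,4.5,'g7.png');st()
W=cloud(p).reshape(-1,3)
P=W[(np.hypot(W[:,0]-.461,W[:,1]+.1)<.05)&(W[:,2]>.006)&(W[:,2]<.108)]
print(len(P),P[:,2].max(),fit(P,'tag',[.461,-.1,.316],z=.051))"
```

```text
t 11.1 pos [ 0.462  -0.1005  0.2379] head 0.316 down [ 0.004 -0.001 -1.   ] F [-0.1  0.5 -0.8] w 0.269 q [-0.27 -0.12  2.03 -0.    1.22 -0.58]
t 11.15 pos [ 0.4612 -0.1003  0.2363] head 0.316 down [ 0.002 -0.    -1.   ] F [ 0.2 -0.2  0.2] w 0.182 q [-0.27 -0.12  2.04  0.    1.22 -0.58]
700 0.10394722711724591 (array([ 0.46086807, -0.10040036,  0.32339137]), np.float64(6.756534382553279e-07), np.float64(0.0009092414923239523))
```

View pics/g7.png

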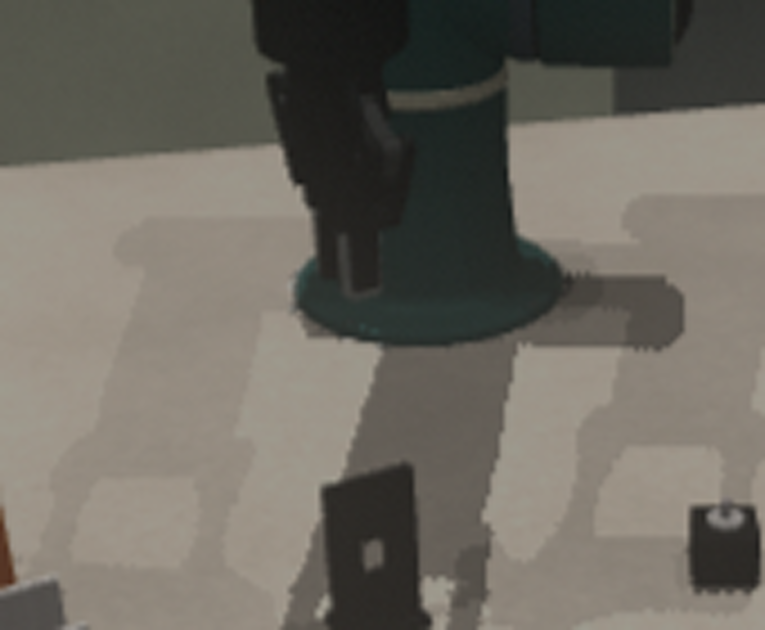

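```bash
python3 -c "
from plan import *
np.set_printoptions(precision=1,suppress=True)
for n in('scene','top'):
  p=shot(n);W=cloud(p).reshape(-1,3)
  c=np.array([.660,.0225]);a=.154
  D=W-np.array([*c,0]);L=np.stack([np.cos(a)*D[:,0]+np.sin(a)*D[:,1],-np.sin(a)*D[:,0]+np.cos(a)*D[:,1],D[:,2]],1)*1000
  m=(np.abs(L[:,0])<30)&(np.abs(L[:,1])<75)&(L[:,2]>74)&(L[:,2]<110);Q=L[m]
  for y in(-60,-36,-12,12,36,60):
    q=Q[np.abs(Q[:,1]-y)<11];print(n,y,len(q),q.mean(0),q.min(0),q.max(0))
"
```

```text
scene -60 31 [ -7.5 -61.5  84. ] [-12.9 -65.4  74.4] [ -1.1 -57.8  93.5]
scene -36 72 [ -8.8 -37.4  83.8] [-15.9 -45.3  74.6] [ -2.1 -28.9  94.4]
scene -12 20 [ 13.4 -13.8  86.4] [  7.2 -17.6  74.2] [17.4 -8.7 93.6]
scene 12 71 [-8.4 10.6 83.9] [-15.4   2.4  74. ] [-1.9 19.  95. ]
scene 36 28 [-9.4 34.2 85.1] [-17.6  30.7  74.6] [-2.8 38.7 92.7]
scene 60 22 [12.1 58.1 86.7] [ 8.3 55.3 75. ] [17.3 63.8 93.7]
top -60 10 [-10.5 -58.9  88. ] [-15.4 -62.1  79.1] [ -4.3 -55.7  96.1]
top -36 23 [-10.  -35.1  85.1] [-17.  -42.   74.3] [ -2.9 -28.9  93.9]
top -12 11 [ 10.3 -11.7  87.3] [  4.9 -15.   79.4] [15.6 -8.8 93.4]
top 12 23 [-10.   12.8  86.2] [-16.4   5.4  74.4] [-3.5 20.4 95.5]
top 36 9 [-12.   36.2  88.6] [-16.6  32.6  81.3] [-6.3 38.4 93.8]
top 60 11 [ 9.  61.1 88.9] [ 2.9 58.1 78.8] [13.3 64.5 95.6]
```

```bash
cat >> plan.py <<'E'
def con(x,y,z,c=(.660,.0222),a=.155):
    return [c[0]+(np.cos(a)*x-np.sin(a)*y)/1000,c[1]+(np.sin(a)*x+np.cos(a)*y)/1000,z/1000]
E
python3 -c "
from plan import *
print(con(-48,-36,130));splan(con(-48,-36,125),.155,10)"
```

```text
[np.float64(0.6181331300973176), np.float64(-0.020778659873847517), 0.13]
t 11.25 pos [ 0.4601 -0.1     0.2344] head 0.316 down [-0.002  0.    -1.   ] F [-1.   0.2  0.3] w 0.012 q [-0.27 -0.12  2.04  0.    1.22 -0.58]
turn [[0.0, 0.006, 0.0], [0.0, 0.011, 0.0], [0.0, 0.017, 0.0], [0.001, 0.023, 0.0], [0.0, 0.023, 0.0]] slide [[-0.9, 3.9, 6.2], [-2.0, 7.8, 12.5], [-3.1, 11.7, 18.7], [-4.5, 15.6, 24.9], [-5.2, 15.6, 24.7]]
turn [[0.0, 0.023, -0.001], [0.0, 0.023, 0.0], [0.0, 0.018, 0.0], [0.001, 0.011, 0.0], [0.0, 0.006, 0.0]] slide [[-5.7, 15.6, 24.6], [-6.3, 15.7, 24.5], [-5.1, 11.7, 18.2], [-3.6, 7.8, 12.1], [-1.9, 3.9, 6.1]]
maxstep 29.772974322361545 0.023021728866442676
```

>>> jog_arm(turn=[[0, 0.006, 0], [0, 0.011, 0], [0, 0.017, 0], [0, 0.023, 0], [0, 0.023, 0]], slide=[[-0.9, 3.9, 6.2], [-2, 7.8, 12.5], [-3.1, 11.7, 18.7], [-4.5, 15.6, 24.9], [-5.2, 15.6, 24.7]], grip=[0, 0, 0, 0, 0])

```text
time: 11.75
tool_pos: [0.5409, -0.0596, 0.1789]
tcp_rot: [-1.311, 1.036, -1.034]
wrist_force: [-0.6, -0.4, -0.5]
width: 0.001
```

>>> jog_arm(turn=[[0, 0.023, 0], [0, 0.023, 0], [0, 0.018, 0], [0, 0.011, 0], [0, 0.006, 0]], slide=[[-5.7, 15.6, 24.6], [-6.3, 15.7, 24.5], [-5.1, 11.7, 18.2], [-3.6, 7.8, 12.1], [-1.9, 3.9, 6.1]], grip=[0, 0, 0, 0, 0])

```text
time: 12.25
tool_pos: [0.6191, -0.02, 0.1238]
tcp_rot: [-1.28, 1.096, -1.092]
wrist_force: [-0.8, 0.0, -0.3]
width: -0.002
```

```bash
python3 -c "
from crop import *
from plan import *
st();shot('scene');crop('scene',215,120,345,230,6,'k1.png');splan(con(-48,-36,98),.155,4)"
```

```text
t 12.25 pos [ 0.6191 -0.02    0.1238] head 0.1554 down [-0.003  0.    -1.   ] F [-0.8  0.  -0.3] w -0.002 q [-0.07  0.27  1.84  0.    1.04 -0.23]
t 12.3 pos [ 0.6195 -0.02    0.124 ] head 0.1552 down [-0.002  0.    -1.   ] F [ 1.  -0.1 -1.1] w -0.005 q [-0.07  0.27  1.84  0.    1.04 -0.23]
turn [[0.0, 0.0, 0.0], [0.001, 0.0, 0.0], [0.001, 0.0, -0.001], [0.0, 0.0, 0.0]] slide [[0.1, 4.3, -0.2], [0.2, 8.7, -0.5], [0.2, 8.6, -0.5], [0.0, 4.4, -0.2]]
maxstep 8.71665073293636 0.001414213562373095
```

View pics/k1.png

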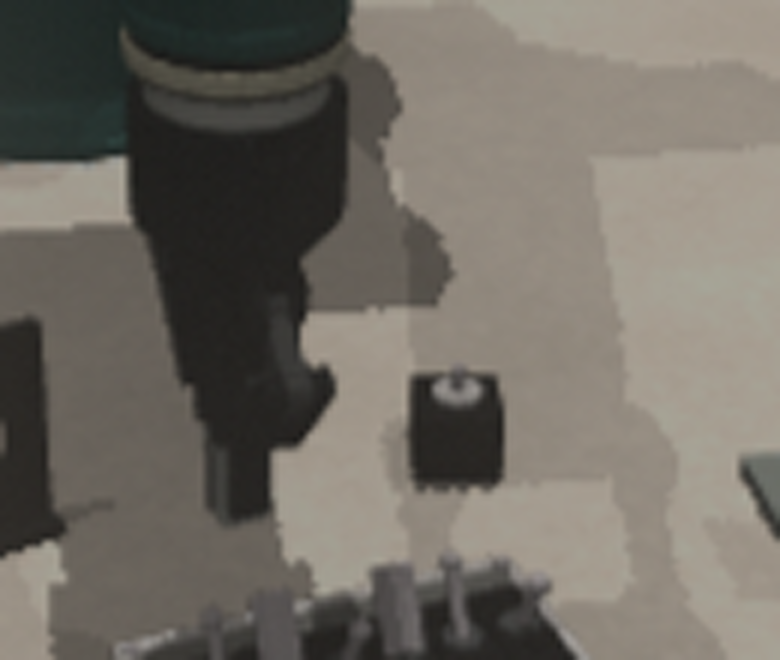

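>>> jog_arm(turn=[[0, 0, 0], [0, 0, 0], [0, 0, 0], [0, 0, 0], [0, 0, 0]], slide=[[0, 4, 0], [0, 9, -1], [0, 9, 0], [0, 4, 0], [0, 0, 0]], grip=[0, 0, 0, 0, 0])

```text
time: 12.8
tool_pos: [0.6169, -0.0214, 0.0992]
tcp_rot: [-1.28, 1.096, -1.093]
wrist_force: [0.0, -0.3, 0.4]
width: -0.003
```

>>> jog_arm(turn=[[0, 0, 0], [0, 0, 0], [0, 0, 0], [0, 0, 0], [0, 0, 0]], slide=[[0, 0, 4], [0, 0, 6], [0, 0, 6], [0, 0, 6], [0, 0, 6]], grip=[0, 0, 0, 0, 0])

```text
time: 13.3
tool_pos: [0.6465, -0.017, 0.1017]
tcp_rot: [-1.279, 1.094, -1.095]
wrist_force: [-2.4, -0.7, 2.9]
width: -0.0
```

```bash
python3 -c "
from crop import *
from plan import *
st();shot('scene');crop('scene',215,150,345,250,6,'k2.png');shot('top');crop('top',205,130,295,205,8,'k3.png');st()"
```

```text
t 13.3 pos [ 0.6465 -0.017   0.1017] head 0.1552 down [ 0. -0. -1.] F [-2.4 -0.7  2.9] w -0.0 q [-0.06  0.33  1.8  -0.    1.01 -0.22]
t 13.4 pos [ 0.6473 -0.0168  0.1012] head 0.1552 down [ 0.002 -0.    -1.   ] F [ 0.4  0.4 -0.1] w 0.001 q [-0.06  0.33  1.8  -0.    1.01 -0.22]
```

View pics/k2.png

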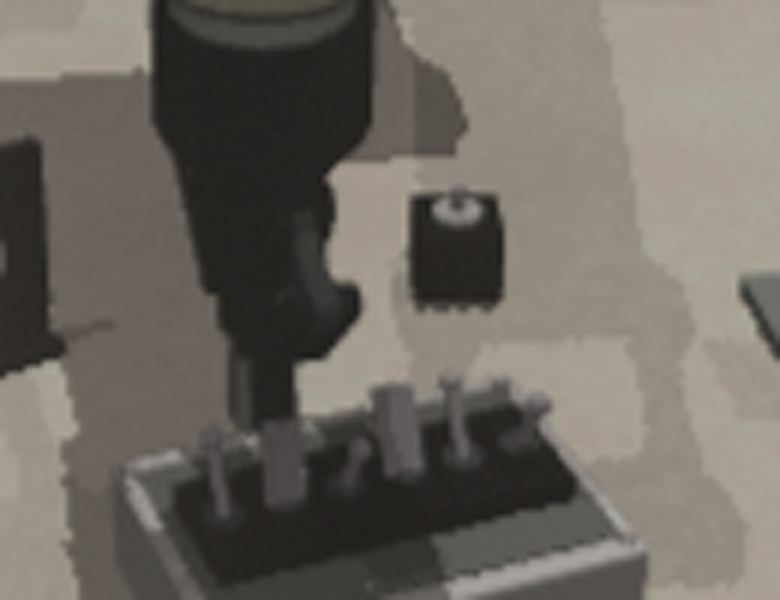

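>>> jog_arm(turn=[[0, 0, 0], [0, 0, 0], [0, 0, 0], [0, 0, 0], [0, 0, 0]], slide=[[0, 1, 4], [0, 1, 4], [0, 1, 3], [0, 0, 0], [0, 0, 0]], grip=[0, 0, 0, 0, 0])

```text
time: 13.9
tool_pos: [0.6567, -0.0151, 0.0969]
tcp_rot: [-1.278, 1.094, -1.094]
wrist_force: [-0.8, -0.4, 0.1]
width: -0.0
```

>>> jog_arm(turn=[[0, 0, 0], [0, 0, 0], [0, 0, 0]], slide=[[0, 0, 2], [0, 0, 0], [0, 0, 0]], grip=[0, 0, 0])

```text
time: 14.2
tool_pos: [0.6583, -0.0148, 0.097]
tcp_rot: [-1.279, 1.095, -1.094]
wrist_force: [-1.0, -0.5, 0.8]
width: -0.002
```

>>> jog_arm(turn=[[0, 0, 0], [0, 0, 0], [0, 0, 0]], slide=[[0, 0, 2], [0, 0, 0], [0, 0, 0]], grip=[0, 0, 0])

```text
time: 14.5
tool_pos: [0.6605, -0.0146, 0.0972]
tcp_rot: [-1.279, 1.094, -1.094]
wrist_force: [-1.4, 0.0, -0.4]
width: 0.003
```

```bash
cat > lev.py <<'E'
from plan import *
def lev(ps):
  for n in('scene','top'):
    p=ps[n];W=cloud(p).reshape(-1,3);im=p['img'].reshape(-1,3)
    c=np.array([.660,.0222]);a=.155
    D=W-np.array([*c,0]);L=np.stack([np.cos(a)*D[:,0]+np.sin(a)*D[:,1],-np.sin(a)*D[:,0]+np.cos(a)*D[:,1],D[:,2]],1)*1000
    m=(np.abs(L[:,0])<30)&(np.abs(L[:,1])<75)&(L[:,2]>74)&(L[:,2]<105)
    Q=L[m];o=[]
    for y in(-60,-36,-12,12,36,60):
      q=Q[np.abs(Q[:,1]-y)<11]
      if len(q)<4: o.append(None);continue
      o.append((len(q),int(np.median(np.degrees(np.arctan2(q[:,0],q[:,2]-62))))))
    print(n,o)
E
python3 -c "
from crop import *
from plan import *
from lev import *
st();a=shot('scene');crop('scene',215,150,345,250,6,'k4.png');b=shot('top');crop('top',205,130,295,205,8,'k5.png');lev({'scene':a,'top':b});st()"
```

```text
t 14.5 pos [ 0.6605 -0.0146  0.0972] head 0.155 down [-0.  0. -1.] F [-1.4  0.  -0.4] w 0.003 q [-0.06  0.36  1.77  0.    1.01 -0.21]
scene [(39, -16), (100, 15), (20, 29), (67, -20), (28, -22), (22, 27)]
top [None, None, None, (22, -20), (6, -24), (5, 17)]
t 14.6 pos [ 0.6606 -0.0146  0.0972] head 0.155 down [ 0.  0. -1.] F [-0.9  0.2 -1. ] w 0.002 q [-0.06  0.36  1.77  0.    1.01 -0.21]
```

View pics/k4.png

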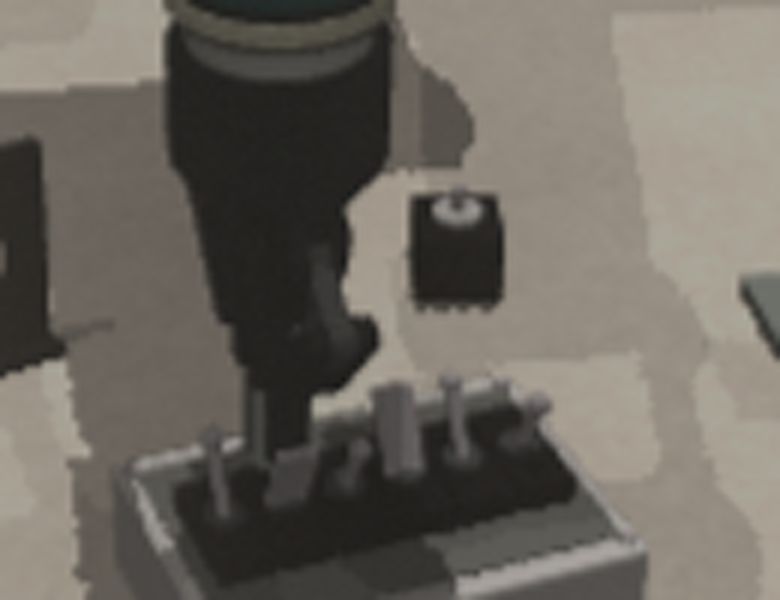

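>>> jog_arm(turn=[[0, 0, 0], [0, 0, 0], [0, 0, 0]], slide=[[0, 0, 2], [0, 0, 0], [0, 0, 0]], grip=[0, 0, 0])

```text
time: 14.9
tool_pos: [0.6626, -0.0142, 0.0972]
tcp_rot: [-1.278, 1.094, -1.094]
wrist_force: [-0.2, -0.5, -1.2]
width: 0.002
```

>>> jog_arm(turn=[[0, 0, 0], [0, 0, 0], [0, 0, 0]], slide=[[0, 0, 2], [0, 0, 0], [0, 0, 0]], grip=[0, 0, 0])

```text
time: 15.2
tool_pos: [0.6645, -0.0139, 0.0971]
tcp_rot: [-1.279, 1.094, -1.094]
wrist_force: [-1.9, 0.3, -0.5]
width: -0.002
```

>>> jog_arm(turn=[[0, 0, 0], [0, 0, 0], [0, 0, 0]], slide=[[0, 0, 1], [0, 0, 0], [0, 0, 0]], grip=[0, 0, 0])

```text
time: 15.5
tool_pos: [0.6647, -0.0139, 0.097]
tcp_rot: [-1.28, 1.096, -1.093]
wrist_force: [-5.7, -1.5, 1.7]
width: 0.002
```

>>> jog_arm(turn=[[0, 0, 0], [0, 0, 0], [0, 0, 0]], slide=[[0, 0, 1], [0, 0, 0], [0, 0, 0]], grip=[0, 0, 0])

```text
time: 15.8
tool_pos: [0.6649, -0.0139, 0.097]
tcp_rot: [-1.281, 1.097, -1.093]
wrist_force: [-6.8, -1.4, 3.2]
width: -0.001
```

>>> jog_arm(turn=[[0, 0, 0], [0, 0, 0], [0, 0, 0], [0, 0, 0], [0, 0, 0]], slide=[[0, 0, -4], [0, 0, -12], [0, 0, -22], [0, 0, -20], [0, 0, -8]], grip=[0, 0, 0, 0, 0])

```text
time: 16.3
tool_pos: [0.5996, -0.0239, 0.0971]
tcp_rot: [-1.278, 1.094, -1.094]
wrist_force: [0.1, 0.0, -0.4]
width: -0.001
```

```bash
python3 -c "
from crop import *
from lev import *
st();a=shot('scene');crop('scene',215,150,345,250,6,'k6.png');b=shot('top');crop('top',205,130,295,205,8,'k7.png');lev({'scene':a,'top':b});st()
splan(con(-48,12,130),.155,5)"
```

```text
t 16.3 pos [ 0.5996 -0.0239  0.0971] head 0.1547 down [ 0.  0. -1.] F [ 0.1  0.  -0.4] w -0.001 q [-0.08  0.26  1.91  0.    0.98 -0.24]
scene [(29, -16), (42, 32), (19, 28), (69, -21), (28, -21), (23, 26)]
top [None, None, None, None, None, (12, 16)]
t 16.4 pos [ 0.6005 -0.0239  0.0974] head 0.1546 down [ 0.001  0.    -1.   ] F [0.3 0.9 0. ] w 0.004 q [-0.08  0.26  1.9   0.    0.98 -0.24]
t 16.4 pos [ 0.6005 -0.0239  0.0974] head 0.1546 down [ 0.001  0.    -1.   ] F [0.3 0.9 0. ] w 0.004 q [-0.08  0.26  1.9   0.    0.98 -0.24]
turn [[0.0, 0.0, 0.0], [0.0, 0.0, 0.0], [0.0, 0.0, 0.0], [-0.001, 0.0, 0.0], [0.0, 0.0, 0.0]] slide [[-6.0, -4.1, 2.2], [-12.1, -8.1, 4.5], [-12.1, -8.2, 4.5], [-12.1, -8.1, 4.4], [-6.1, -4.1, 2.3]]
maxstep 15.29378958924177 0.001
```

View pics/k6.png

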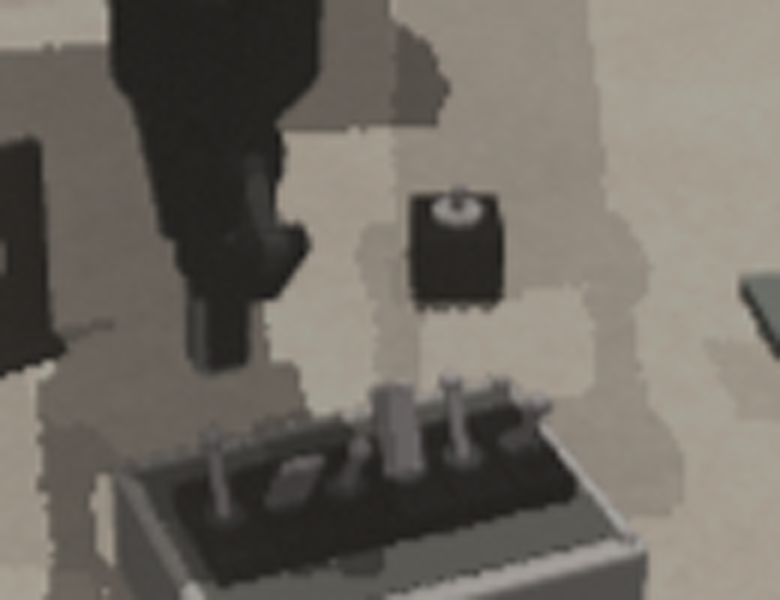

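>>> jog_arm(turn=[[0, 0, 0], [0, 0, 0], [0, 0, 0], [0, 0, 0], [0, 0, 0]], slide=[[-6, 0, 0], [-12, 0, 0], [-12, 0, 0], [-12, 0, 0], [-6, 0, 0]], grip=[0, 0, 0, 0, 0])

```text
time: 16.9
tool_pos: [0.5937, 0.0255, 0.097]
tcp_rot: [-1.279, 1.093, -1.093]
wrist_force: [-0.4, 0.3, -0.1]
width: 0.001
```

>>> jog_arm(turn=[[0, 0, 0], [0, 0, 0], [0, 0, 0], [0, 0, 0], [0, 0, 0]], slide=[[0, 0, 5], [0, 0, 9], [0, 0, 10], [0, 0, 8], [0, 0, 6]], grip=[0, 0, 0, 0, 0])

```text
time: 17.4
tool_pos: [0.6321, 0.0292, 0.0972]
tcp_rot: [-1.279, 1.095, -1.094]
wrist_force: [-2.2, -0.7, 1.9]
width: -0.003
```

```bash
python3 -c "
from plan import *
st();splan(con(4.7-1-4,12,97),.155,6)"
```

```text
t 17.4 pos [0.6321 0.0292 0.0972] head 0.1546 down [-0.001 -0.    -1.   ] F [-2.2 -0.7  1.9] w -0.003 q [ 0.01  0.32  1.83 -0.    0.99 -0.15]
t 17.4 pos [0.6321 0.0292 0.0972] head 0.1546 down [-0.001 -0.    -1.   ] F [-2.2 -0.7  1.9] w -0.003 q [ 0.01  0.32  1.83 -0.    0.99 -0.15]
turn [[0.0, 0.0, 0.0], [0.0, 0.0, 0.0], [0.0, 0.0, 0.0], [0.001, 0.0, 0.0], [0.0, 0.0, 0.0]] slide [[-0.1, 0.0, 2.2], [-0.1, 0.1, 4.3], [-0.2, 0.0, 6.6], [-0.2, 0.1, 6.5], [-0.2, 0.0, 4.4]]
turn [[0.0, 0.0, 0.0]] slide [[0.0, 0.0, 2.2]]
maxstep 6.603029607687671 0.001
```

>>> jog_arm(turn=[[0, 0, 0], [0, 0, 0], [0, 0, 0], [0, 0, 0], [0, 0, 0]], slide=[[0, 0, 6], [0, 0, 6], [0, 0, 5], [0, 0, 4], [0, 0, 2]], grip=[0, 0, 0, 0, 0])

```text
time: 17.9
tool_pos: [0.6541, 0.0331, 0.0968]
tcp_rot: [-1.279, 1.095, -1.094]
wrist_force: [-2.3, -0.6, -0.3]
width: 0.001
```

>>> jog_arm(turn=[[0, 0, 0], [0, 0, 0], [0, 0, 0]], slide=[[0, 0, 1], [0, 0, 0], [0, 0, 0]], grip=[0, 0, 0])

```text
time: 18.2
tool_pos: [0.6552, 0.0333, 0.0973]
tcp_rot: [-1.278, 1.094, -1.094]
wrist_force: [-0.4, 0.4, -0.6]
width: 0.0
```

>>> jog_arm(turn=[[0, 0, 0], [0, 0, 0], [0, 0, 0]], slide=[[0, 0, 2], [0, 0, 0], [0, 0, 0]], grip=[0, 0, 0])

```text
time: 18.5
tool_pos: [0.6569, 0.0335, 0.0972]
tcp_rot: [-1.279, 1.095, -1.094]
wrist_force: [-1.6, -0.0, -0.1]
width: 0.003
```

>>> jog_arm(turn=[[0, 0, 0], [0, 0, 0], [0, 0, 0]], slide=[[0, 0, 1], [0, 0, 0], [0, 0, 0]], grip=[0, 0, 0])

```text
time: 18.8
tool_pos: [0.6571, 0.0335, 0.0971]
tcp_rot: [-1.28, 1.096, -1.093]
wrist_force: [-4.6, -0.7, 1.8]
width: -0.004
```

>>> jog_arm(turn=[[0, 0, 0], [0, 0, 0], [0, 0, 0]], slide=[[0, 0, 1], [0, 0, 0], [0, 0, 0]], grip=[0, 0, 0])

```text
time: 19.1
tool_pos: [0.6572, 0.0336, 0.097]
tcp_rot: [-1.282, 1.097, -1.092]
wrist_force: [-7.0, -1.2, 4.0]
width: 0.002
```

>>> jog_arm(turn=[[0, 0, 0], [0, 0, 0], [0, 0, 0], [0, 0, 0], [0, 0, 0]], slide=[[0, 0, -4], [0, 0, -12], [0, 0, -22], [0, -10, -20], [0, -20, -20]], grip=[0, 0, 0, 0, 0])

```text
time: 19.6
tool_pos: [0.5795, 0.0216, 0.1256]
tcp_rot: [-1.28, 1.097, -1.093]
wrist_force: [-1.0, -0.6, 0.0]
width: 0.002
```

>>> jog_arm(turn=[[0, 0, 0], [0, 0, 0], [0, 0, 0], [0, 0, 0], [0, 0, 0]], slide=[[0, -30, -20], [0, -30, -20], [0, -30, -20], [0, -15, -10], [0, -5, -5]], grip=[0, 0, 0, 0, 0])

```text
time: 20.1
tool_pos: [0.5083, 0.01, 0.2401]
tcp_rot: [-1.275, 1.09, -1.098]
wrist_force: [0.7, 0.4, -0.9]
width: 0.001
```

```bash
python3 -c "
from crop import *
from lev import *
from fit import *
st();a=shot('scene');crop('scene',215,150,345,250,6,'k8.png');b=shot('top');crop('top',205,130,295,205,8,'k9.png');lev({'scene':a,'top':b})
for p in(a,b):
  W=cloud(p).reshape(-1,3)
  P=W[(np.hypot(W[:,0]-.461,W[:,1]+.1)<.05)&(W[:,2]>.006)&(W[:,2]<.108)]
  print(len(P),fit(P,'tag',[.461,-.1,.316],z=.051))
st();splan([.4609,-.1004,.22],.319-np.pi/2,14)"
```

```text
t 20.1 pos [0.5083 0.01   0.2401] head 0.1548 down [ 0.006 -0.    -1.   ] F [ 0.7  0.4 -0.9] w 0.001 q [-0.03 -0.05  1.97  0.    1.22 -0.18]
scene [(30, -19), (40, 33), (20, 28), (40, 32), (28, -22), (23, 27)]
top [(11, -19), (27, 23), (11, 21), (31, 23), (10, -22), (11, 17)]
694 (array([ 0.46081525, -0.10036505,  0.30886146]), np.float64(7.006721276676513e-07), np.float64(0.0009296452355636781))
190 (array([ 0.46158186, -0.09959376,  0.32569578]), np.float64(1.1252406692815197e-06), np.float64(0.0010216910822819936))
t 20.2 pos [0.5079 0.0101 0.2381] head 0.1549 down [ 0.003 -0.    -1.   ] F [-0.2 -0.5 -0.2] w 0.0 q [-0.03 -0.05  1.97  0.    1.22 -0.18]
t 20.2 pos [0.5079 0.0101 0.2381] head 0.1549 down [ 0.003 -0.    -1.   ] F [-0.2 -0.5 -0.2] w 0.0 q [-0.03 -0.05  1.97  0.    1.22 -0.18]
turn [[0.0, 0.032, 0.0], [0.0, 0.064, 0.0], [0.0, 0.096, 0.0], [-0.001, 0.128, 0.0], [0.0, 0.128, -0.001]] slide [[2.3, 0.4, -1.4], [4.7, 0.8, -2.8], [7.4, 1.3, -3.6], [10.2, 1.6, -3.9], [10.6, 1.6, -2.6]]
turn [[0.0, 0.127, 0.0], [0.0, 0.128, 0.0], [-0.001, 0.128, 0.0], [0.0, 0.128, 0.0], [0.0, 0.128, 0.0]] slide [[10.9, 1.7, -1.2], [10.9, 1.6, 0.2], [10.8, 1.7, 1.6], [10.5, 1.6, 2.9], [10.0, 1.7, 4.3]]
turn [[0.0, 0.128, 0.0], [0.0, 0.096, -0.001], [-0.001, 0.064, 0.0], [0.0, 0.032, 0.0]] slide [[9.5, 1.6, 5.5], [6.5, 1.2, 5.0], [3.9, 0.9, 3.7], [1.9, 0.4, 2.0]]
maxstep 11.096846398864859 0.12800390619039717
```

View pics/k8.png

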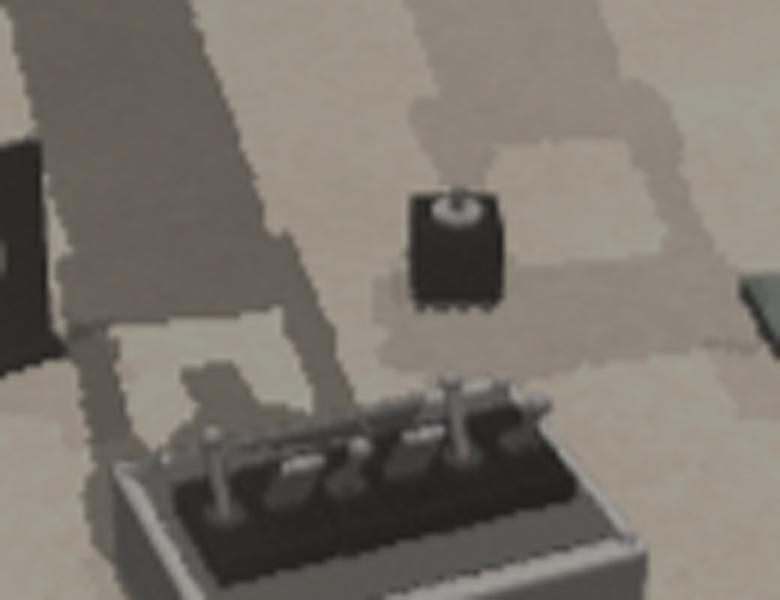

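View pics/k9.png

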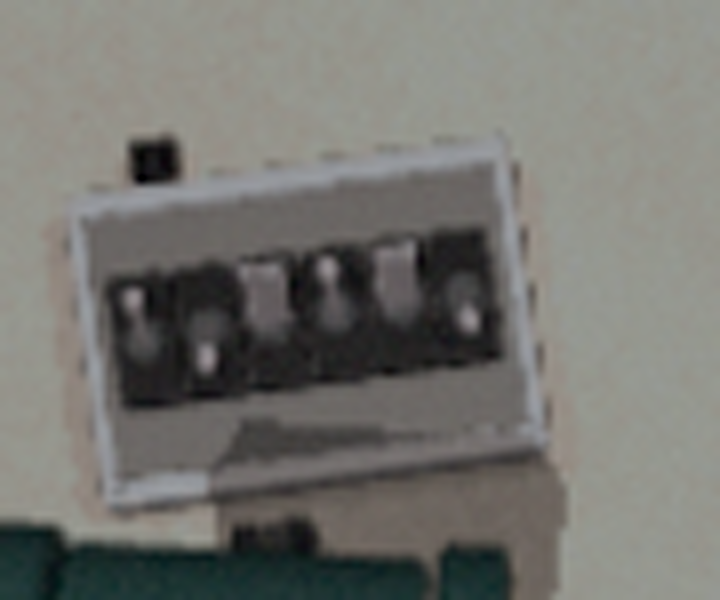

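Both paddles are fully over at about 30° and the bats are unchanged. Next I'll re-grip the tag by its side edges.

>>> jog_arm(turn=[[0, 0.032, 0], [0, 0.064, 0], [0, 0.096, 0], [0, 0.128, 0], [0, 0.128, 0]], slide=[[2.3, 0.4, -1.4], [4.7, 0.8, -2.8], [7.4, 1.3, -3.6], [10.2, 1.6, -3.9], [10.6, 1.6, -2.6]], grip=[0, 20, 40, 60, 80])

```text
time: 20.7
tool_pos: [0.4924, -0.0253, 0.2294]
tcp_rot: [-1.055, 1.428, -1.425]
wrist_force: [1.2, -0.8, -0.8]
width: 0.682
```

>>> jog_arm(turn=[[0, 0.128, 0], [0, 0.128, 0], [0, 0.128, 0], [0, 0.128, 0], [0, 0.128, 0]], slide=[[10.9, 1.7, -1.2], [10.9, 1.6, 0.2], [10.8, 1.7, 1.6], [10.5, 1.6, 2.9], [10, 1.7, 4.3]], grip=[100, 100, 100, 100, 100])

```text
time: 21.2
tool_pos: [0.4709, -0.0756, 0.2211]
tcp_rot: [-0.61, 1.862, -1.859]
wrist_force: [-0.1, 0.3, 0.1]
width: 1.0
```

>>> jog_arm(turn=[[0, 0.128, 0], [0, 0.096, 0], [0, 0.064, 0], [0, 0.032, 0], [0, 0, 0]], slide=[[9.5, 1.6, 5.5], [6.5, 1.2, 5], [3.9, 0.9, 3.7], [1.9, 0.4, 2], [0, 0, 0]], grip=[100, 100, 100, 100, 100])

```text
time: 21.7
tool_pos: [0.4603, -0.1004, 0.2178]
tcp_rot: [-0.33, 2.052, -2.05]
wrist_force: [-0.1, -0.0, -0.5]
width: 1.0
```

```bash
python3 -c "
from plan import *
st();splan([.4611,-.1002,.085],.316-np.pi/2,10)"
```

```text
t 21.7 pos [ 0.4603 -0.1004  0.2178] head -1.2538 down [-0.002  0.001 -1.   ] F [-0.1 -0.  -0.5] w 1.0 q [-0.27 -0.1   2.06  0.    1.19  0.99]
t 21.7 pos [ 0.4603 -0.1004  0.2178] head -1.2538 down [-0.002  0.001 -1.   ] F [-0.1 -0.  -0.5] w 1.0 q [-0.27 -0.1   2.06  0.    1.19  0.99]
turn [[0.0, 0.0, 0.0], [0.0, 0.0, 0.0], [0.0, 0.0, 0.0], [0.0, 0.0, 0.001], [0.001, 0.0, 0.0]] slide [[0.0, 4.7, 0.0], [-0.1, 9.5, 0.0], [-0.1, 14.2, 0.0], [-0.2, 19.0, 0.1], [-0.1, 19.0, 0.0]]
turn [[0.0, 0.001, 0.0], [0.0, 0.0, 0.0], [0.0, 0.0, 0.001], [0.0, 0.0, 0.0], [0.0, 0.0, 0.0]] slide [[-0.1, 18.9, 0.0], [-0.2, 19.0, 0.0], [-0.1, 14.2, 0.0], [0.0, 9.5, 0.0], [0.0, 4.8, 0.0]]
maxstep 19.001315743916262 0.001
```

>>> jog_arm(turn=[[0, 0, 0], [0, 0, 0], [0, 0, 0], [0, 0, 0], [0, 0, 0]], slide=[[0, 5, 0], [0, 10, 0], [0, 15, 0], [0, 19, 0], [0, 19, 0]], grip=[100, 100, 100, 100, 100])

```text
time: 22.2
tool_pos: [0.4606, -0.0999, 0.1498]
tcp_rot: [-0.329, 2.049, -2.049]
wrist_force: [-0.3, -0.4, -1.3]
width: 1.0
```

>>> jog_arm(turn=[[0, 0, 0], [0, 0, 0], [0, 0, 0], [0, 0, 0], [0, 0, 0]], slide=[[-0.5, 19, 0], [-0.5, 19, 0], [0, 16, 0], [0, 10, 0], [0, 4, 0]], grip=[100, 100, 100, 100, 100])

```text
time: 22.7
tool_pos: [0.4606, -0.0995, 0.0814]
tcp_rot: [-0.332, 2.052, -2.049]
wrist_force: [-0.1, 0.1, 0.6]
width: 0.998
```

>>> jog_arm(turn=[[0, 0, 0], [0, 0, 0]], slide=[[0, 0, 0], [0, 0, 0]], grip=[100, 100])

```text
time: 22.9
tool_pos: [0.4623, -0.1001, 0.0836]
tcp_rot: [-0.328, 2.049, -2.05]
wrist_force: [0.4, -0.3, 0.1]
width: 0.999
```

```bash
python3 -c "
from plan import *
from crop import *
shot('scene');crop('scene',130,100,290,230,5,'r1.png')
st();splan([.4611,-.1002,.08],.316-np.pi/2,1)"
```

```text
t 22.95 pos [ 0.4625 -0.1002  0.0839] head -1.2529 down [ 0.002 -0.    -1.   ] F [-0.1  0.5  0.2] w 1.002 q [-0.27  0.05  2.18  0.    0.91  0.99]
t 22.95 pos [ 0.4625 -0.1002  0.0839] head -1.2529 down [ 0.002 -0.    -1.   ] F [-0.1  0.5  0.2] w 1.002 q [-0.27  0.05  2.18  0.    0.91  0.99]
turn [[-0.001, 0.002, -0.001]] slide [[1.3, 3.9, -0.4]]
maxstep 4.1303752856126765 0.0024494897427831783
```

View pics/r1.png

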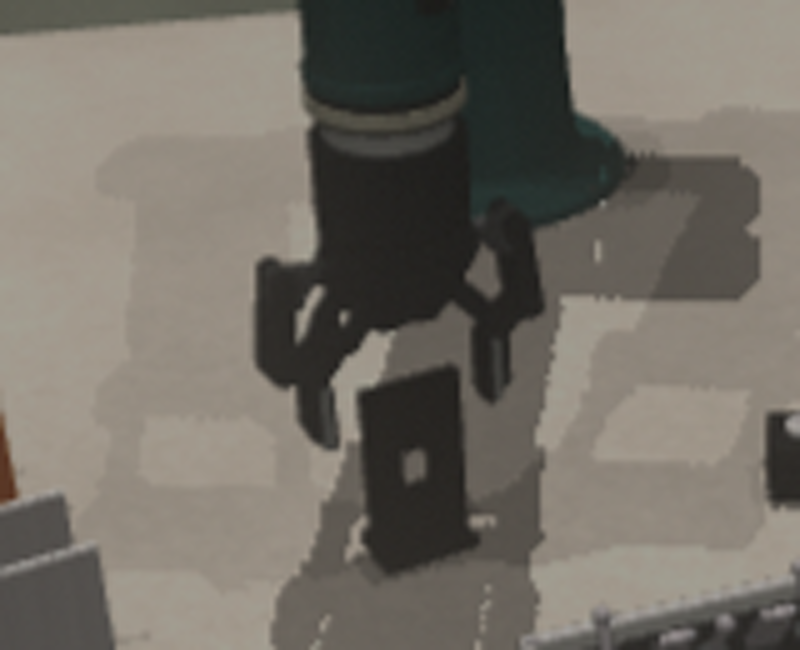

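>>> jog_arm(turn=[[0, 0, 0], [0, 0, 0], [0, 0, 0], [0, 0, 0], [0, 0, 0]], slide=[[1.3, 3, -0.4], [0, 0, 0], [0, 0, 0], [0, 0, 0], [0, 0, 0]], grip=[95, 85, 78, 73, 69], newtons=20)

```text
time: 23.45
tool_pos: [0.4604, -0.1, 0.0802]
tcp_rot: [-0.328, 2.05, -2.05]
wrist_force: [-0.4, 0.7, -1.0]
width: 0.691
```

>>> jog_arm(turn=[[0, 0, 0], [0, 0, 0], [0, 0, 0], [0, 0, 0], [0, 0, 0]], slide=[[0, 0, 0], [0, 0, 0], [0, 0, 0], [0, 0, 0], [0, 0, 0]], grip=[66, 64, 62, 60, 55])

```text
time: 23.95
tool_pos: [0.4604, -0.0999, 0.0802]
tcp_rot: [-0.328, 2.05, -2.05]
wrist_force: [-0.9, 1.3, 1.5]
width: 0.632
```

>>> jog_arm(turn=[[0, 0, 0], [0, 0, 0], [0, 0, 0]], slide=[[0, 0, 0], [0, 0, 0], [0, 0, 0]], grip=[50, 50, 50], newtons=50)

```text
time: 24.25
tool_pos: [0.4605, -0.0999, 0.0803]
tcp_rot: [-0.328, 2.05, -2.05]
wrist_force: [-1.0, 2.0, 5.2]
width: 0.624
```

```bash
python3 -c "
from plan import *
from crop import *
from fit import *
p=shot('scene');crop('scene',130,100,290,230,5,'r2.png')
W=cloud(p).reshape(-1,3)
P=W[(np.hypot(W[:,0]-.461,W[:,1]+.1)<.05)&(W[:,2]>.006)&(W[:,2]<.06)]
print(len(P),fit(P,'tag',[.461,-.1,.316],z=.051))
st()"
```

```text
373 (array([ 0.46125649, -0.10117809,  0.31765894]), np.float64(6.621800556915135e-07), np.float64(0.00090320952598456))
t 24.3 pos [ 0.4604 -0.0999  0.0803] head -1.253 down [ 0.  0. -1.] F [-2.3  2.   5. ] w 0.623 q [-0.27  0.05  2.19  0.    0.9   0.99]
```

View pics/r2.png

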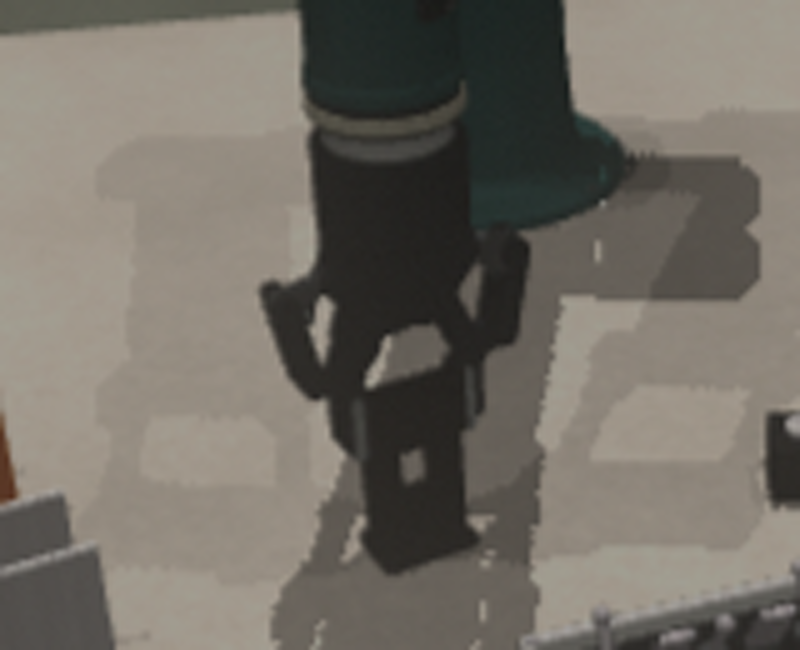

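>>> jog_arm(turn=[[0, 0, 0], [0, 0, 0], [0, 0, 0], [0, 0, 0], [0, 0, 0]], slide=[[0, -3, 0], [0, -7, 0], [0, -12, 0], [0, -18, 0], [0, -24, 0]], grip=[50, 50, 50, 50, 50])

```text
time: 24.8
tool_pos: [0.4595, -0.1, 0.1444]
tcp_rot: [-0.33, 2.051, -2.05]
wrist_force: [0.8, 0.1, -1.9]
width: 0.624
```

>>> jog_arm(turn=[[0, 0, 0], [0, 0, 0], [0, 0, 0], [0, 0, 0], [0, 0, 0]], slide=[[0, -24, 0], [0, -20, 0], [0, -14, 0], [0, -8, 0], [0, -3, 0]], grip=[50, 50, 50, 50, 50])

```text
time: 25.3
tool_pos: [0.4607, -0.1002, 0.2141]
tcp_rot: [-0.327, 2.049, -2.05]
wrist_force: [-0.1, -0.8, -1.0]
width: 0.623
```

```bash
python3 -c "
from plan import *
st();splan([.553,-.306,.213],.316-np.pi/2,10)"
```

```text
t 25.3 pos [ 0.4607 -0.1002  0.2141] head -1.253 down [ 0.001 -0.    -1.   ] F [-0.1 -0.8 -1. ] w 0.623 q [-0.27 -0.1   2.06 -0.    1.18  0.99]
t 25.3 pos [ 0.4607 -0.1002  0.2141] head -1.253 down [ 0.001 -0.    -1.   ] F [-0.1 -0.8 -1. ] w 0.623 q [-0.27 -0.1   2.06 -0.    1.18  0.99]
turn [[0.0, 0.0, 0.0], [0.0, 0.0, 0.0], [0.0, 0.0, 0.0], [0.0, 0.001, 0.0], [0.0, 0.0, -0.001]] slide [[-0.8, 0.0, 8.0], [-1.7, 0.1, 16.0], [-2.5, 0.2, 24.1], [-3.4, 0.2, 32.0], [-3.3, 0.1, 32.1]]
turn [[-0.001, 0.0, 0.0], [0.0, 0.0, 0.0], [0.0, 0.001, 0.0], [0.0, 0.0, 0.0], [0.0, 0.0, 0.0]] slide [[-3.4, 0.2, 32.0], [-3.4, 0.2, 32.1], [-2.5, 0.1, 24.0], [-1.7, 0.0, 16.1], [-0.8, 0.1, 8.0]]
maxstep 32.28017967731902 0.001
```

>>> jog_arm(turn=[[0, 0, 0], [0, 0, 0], [0, 0, 0], [0, 0.001, 0], [0, 0, 0]], slide=[[-0.8, 0, 8], [-1.7, 0, 16], [-2.5, 0, 24], [-3.4, 0, 32], [-3.3, 0, 32]], grip=[50, 50, 50, 50, 50])

```text
time: 25.8
tool_pos: [0.5066, -0.2047, 0.2117]
tcp_rot: [-0.329, 2.052, -2.05]
wrist_force: [-0.5, -0.7, -0.2]
width: 0.629
```

>>> jog_arm(turn=[[0, 0, 0], [0, 0, 0], [0, 0.001, 0], [0, 0, 0], [0, 0, 0]], slide=[[-3.4, 0, 32], [-3.4, 0, 32], [-2.5, 0, 24], [-1.7, 0, 16], [-0.8, 0, 8]], grip=[50, 50, 50, 50, 50])

```text
time: 26.3
tool_pos: [0.5524, -0.3074, 0.2116]
tcp_rot: [-0.327, 2.053, -2.051]
wrist_force: [-0.1, 0.3, -1.0]
width: 0.624
```

>>> jog_arm(turn=[[0, 0, 0], [0, 0, 0]], slide=[[0, 0, 0], [0, 0, 0]], grip=[50, 50])

```text
time: 26.5
tool_pos: [0.552, -0.3049, 0.2126]
tcp_rot: [-0.328, 2.052, -2.05]
wrist_force: [-0.6, 1.0, -1.9]
width: 0.626
```

```bash
python3 -c "
from plan import *
from crop import *
from fit import *
p=shot('scene');crop('scene',80,120,200,260,4.2,'r3.png')
W=cloud(p).reshape(-1,3)
s=bot.read_state();t=s['tool_pos']
H=np.hypot(W[:,0]-t[0],W[:,1]-t[1])
P=W[(H<.05)&(W[:,2]>.125)&(W[:,2]<.19)]
print(len(P),fit(P,'tag',[t[0],t[1],.316],z=t[2]-.0803+.051))
P=W[(H<.08)&(W[:,2]>.004)&(W[:,2]<.1)]
print(len(P),fit(P,'holder',[.554,-.306,.316]))
splan([.553,-.306,.213],.316-np.pi/2,1)"
```

```text
627 (array([ 0.55261427, -0.3054272 ,  0.31538616]), np.float64(5.948207660962464e-07), np.float64(0.0008484317559718244))
1906 (array([ 0.5535764 , -0.30691557,  0.31668988]), np.float64(6.893939635148425e-07), np.float64(0.0009470949952264836))
t 26.55 pos [ 0.5521 -0.3046  0.2128] head -1.2544 down [-0.001  0.001 -1.   ] F [-0.2  0.9 -0.8] w 0.623 q [-0.54  0.21  1.74  0.    1.2   0.71]
turn [[0.001, 0.0, 0.0]] slide [[-0.5, -0.2, 1.6]]
maxstep 1.6881943016134133 0.001
```

View pics/r3.png

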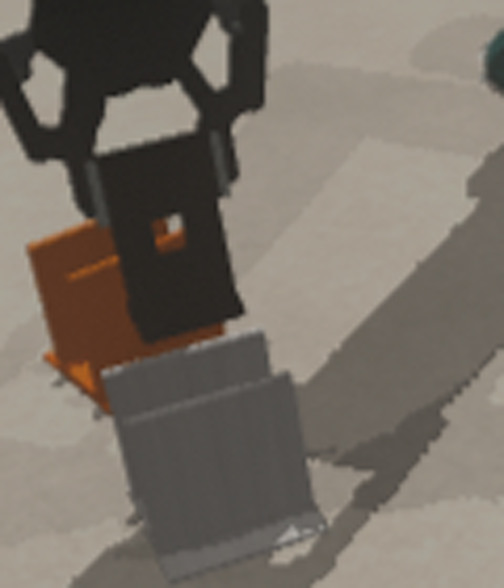

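>>> jog_arm(turn=[[0, 0, 0], [0, 0, 0], [0, 0, 0], [0, 0, 0], [0, 0, 0]], slide=[[-0.5, 0, 1.7], [0, 5, 0], [0, 8, 0], [0, 8, 0], [0, 4, 0]], grip=[50, 50, 50, 50, 50])

```text
time: 27.05
tool_pos: [0.5527, -0.3063, 0.1863]
tcp_rot: [-0.329, 2.053, -2.05]
wrist_force: [0.3, -1.3, -0.4]
width: 0.624
```

>>> jog_arm(turn=[[0, 0, 0], [0, 0, 0], [0, 0, 0], [0, 0, 0], [0, 0, 0]], slide=[[0, 5, 0], [0, 9, 0], [0, 12, 0], [0, 12, 0], [0, 12, 0]], grip=[50, 50, 50, 50, 50])

```text
time: 27.55
tool_pos: [0.5532, -0.3068, 0.1366]
tcp_rot: [-0.327, 2.052, -2.051]
wrist_force: [-0.2, -0.1, -1.4]
width: 0.62
```

```bash
python3 -c "
from plan import *
st();splan([.553,-.3062,.1],.316-np.pi/2,5)"
```

```text
t 27.55 pos [ 0.5532 -0.3068  0.1366] head -1.2551 down [-0.001  0.    -1.   ] F [-0.2 -0.1 -1.4] w 0.62 q [-0.55  0.27  1.81  0.    1.06  0.71]
t 27.55 pos [ 0.5532 -0.3068  0.1366] head -1.2551 down [-0.001  0.    -1.   ] F [-0.2 -0.1 -1.4] w 0.62 q [-0.55  0.27  1.81  0.    1.06  0.71]
turn [[0.0, 0.0, 0.0], [0.0, 0.0, 0.0], [0.0, 0.0, 0.0], [0.001, 0.0, 0.0], [0.0, 0.0, 0.001]] slide [[0.0, 4.6, -0.1], [0.0, 9.1, -0.1], [0.0, 9.2, -0.2], [0.0, 9.2, -0.1], [0.0, 4.5, -0.1]]
maxstep 9.202173656261872 0.001
```

>>> jog_arm(turn=[[0, 0, 0], [0, 0, 0], [0, 0, 0], [0, 0, 0], [0, 0, 0]], slide=[[0, 10, 0], [0, 9, 0], [0, 7, 0], [0, 4, 0], [0, 1, 0]], grip=[50, 50, 50, 50, 50])

```text
time: 28.05
tool_pos: [0.5533, -0.3069, 0.1065]
tcp_rot: [-0.327, 2.052, -2.051]
wrist_force: [0.5, 0.6, 0.1]
width: 0.62
```

>>> jog_arm(turn=[[0, 0, 0], [0, 0, 0], [0, 0, 0], [0, 0, 0], [0, 0, 0]], slide=[[0, 3, 0], [0, 3, 0], [0, 2, 0], [0, 0, 0], [0, 0, 0]], grip=[50, 50, 50, 50, 50])

```text
time: 28.55
tool_pos: [0.5535, -0.307, 0.0992]
tcp_rot: [-0.326, 2.051, -2.051]
wrist_force: [0.2, -1.0, -1.2]
width: 0.622
```

```bash
python3 -c "
from plan import *
from crop import *
p=shot('scene');crop('scene',80,120,200,260,4.2,'r4.png')
st();splan([.553,-.3062,.088],.316-np.pi/2,2)"
```

```text
t 28.6 pos [ 0.5536 -0.307   0.0992] head -1.255 down [ 0. -0. -1.] F [-0.7  0.8 -1.4] w 0.625 q [-0.55  0.31  1.83  0.    1.    0.71]
t 28.6 pos [ 0.5536 -0.307   0.0992] head -1.255 down [ 0. -0. -1.] F [-0.7  0.8 -1.4] w 0.625 q [-0.55  0.31  1.83  0.    1.    0.71]
turn [[0.0, 0.0, 0.0], [0.0, 0.0, 0.0]] slide [[0.1, 5.6, -0.5], [0.2, 5.6, -0.5]]
maxstep 5.625833271614081 0.0
```

View pics/r4.png

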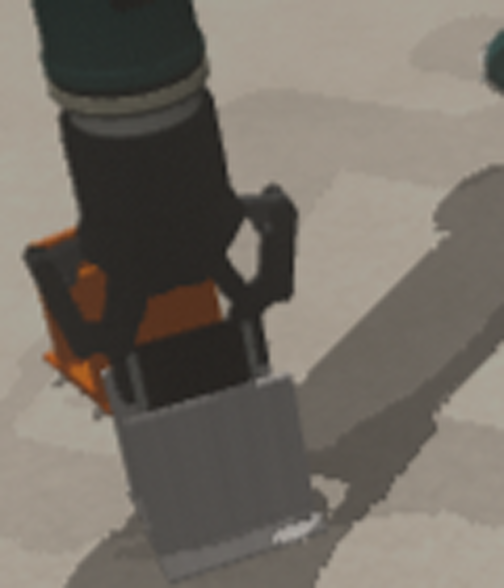

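>>> jog_arm(turn=[[0, 0, 0], [0, 0, 0], [0, 0, 0], [0, 0, 0], [0, 0, 0]], slide=[[0.3, 3, -0.5], [0, 3, 0], [0, 2, 0], [0, 1, 0], [0, 0, 0]], grip=[50, 50, 50, 50, 50])

```text
time: 29.1
tool_pos: [0.5528, -0.3065, 0.0897]
tcp_rot: [-0.327, 2.052, -2.051]
wrist_force: [-1.1, 0.4, -1.7]
width: 0.623
```

>>> jog_arm(turn=[[0, 0, 0], [0, 0, 0], [0, 0, 0]], slide=[[0, 1, 0], [0, 0, 0], [0, 0, 0]], grip=[50, 50, 50])

```text
time: 29.4
tool_pos: [0.5531, -0.3066, 0.0891]
tcp_rot: [-0.326, 2.051, -2.051]
wrist_force: [0.5, -0.4, -0.2]
width: 0.624
```

>>> jog_arm(turn=[[0, 0, 0], [0, 0, 0], [0, 0, 0]], slide=[[0, 1, 0], [0, 0, 0], [0, 0, 0]], grip=[50, 50, 50])

```text
time: 29.7
tool_pos: [0.5533, -0.3067, 0.0884]
tcp_rot: [-0.326, 2.05, -2.051]
wrist_force: [1.1, 1.0, 0.2]
width: 0.622
```

>>> jog_arm(turn=[[0, 0, 0], [0, 0, 0], [0, 0, 0]], slide=[[0, 1, 0], [0, 0, 0], [0, 0, 0]], grip=[50, 50, 50])

```text
time: 30.0
tool_pos: [0.5534, -0.3067, 0.0883]
tcp_rot: [-0.326, 2.05, -2.051]
wrist_force: [-1.1, 1.6, 6.0]
width: 0.62
```

>>> jog_arm(turn=[[0, 0, 0], [0, 0, 0], [0, 0, 0], [0, 0, 0], [0, 0, 0]], slide=[[0, -0.5, 0], [0, 0, 0], [0, 0, 0], [0, 0, 0], [0, 0, 0]], grip=[64, 67, 72, 80, 90], newtons=20)

```text
time: 30.5
tool_pos: [0.5529, -0.3066, 0.0874]
tcp_rot: [-0.327, 2.051, -2.051]
wrist_force: [0.3, -0.9, -0.6]
width: 0.9
```

>>> jog_arm(turn=[[0, 0, 0], [0, 0, 0], [0, 0, 0], [0, 0, 0], [0, 0, 0]], slide=[[0, -5, 0], [0, -10, 0], [0, -16, 0], [0, -20, 0], [0, -20, 0]], grip=[95, 95, 95, 95, 95])

```text
time: 31.0
tool_pos: [0.5534, -0.3068, 0.1609]
tcp_rot: [-0.325, 2.05, -2.051]
wrist_force: [0.5, -0.7, -0.2]
width: 0.951
```

>>> jog_arm(turn=[[0, 0, 0], [0, 0, 0], [0, 0, 0], [0, 0, 0], [0, 0, 0]], slide=[[0, -20, 0], [0, -20, 0], [40, -20, 0], [40, -10, 0], [30, 0, 0]], grip=[95, 95, 95, 95, 95])

```text
time: 31.5
tool_pos: [0.4483, -0.3422, 0.233]
tcp_rot: [-0.323, 2.044, -2.054]
wrist_force: [-0.2, 0.1, -1.0]
width: 0.95
```

>>> jog_arm(turn=[[0, 0, 0], [0, 0, 0], [0, 0, 0]], slide=[[20, 0, 0], [0, 0, 0], [0, 0, 0]], grip=[95, 95, 95])

```text
time: 31.8
tool_pos: [0.4299, -0.3474, 0.2302]
tcp_rot: [-0.323, 2.049, -2.052]
wrist_force: [0.4, -0.4, -0.0]
width: 0.954
```

```bash
python3 -c "
from plan import *
from crop import *
from fit import *
from lev import *
M_['both']=M_['holder']+[(-4,4,-27,27,8,110),(-18,18,-27,27,8,16)]
st();d={}
for n in('scene','top'):
  p=shot(n,n+'9.png');d[n]=p;W=cloud(p).reshape(-1,3)
  H=np.hypot(W[:,0]-.5536,W[:,1]+.3065)
  P=W[(H<.08)&(W[:,2]>.004)&(W[:,2]<.093)];print(n,'holder',len(P),fit(P,'holder',[.554,-.306,.316],scale=.001))
  P=W[(H<.035)&(W[:,2]>.0985)&(W[:,2]<.13)];print('tag',len(P),P.mean(0),P.max(0),fit(P,'tag',[.5535,-.3065,.316],z=.059))
lev(d)
crop('scene',80,150,200,260,6,'f1.png');crop('top',320,170,390,240,8,'f2.png');st()"
```

```text
t 31.8 pos [ 0.4299 -0.3474  0.2302] head -1.2561 down [ 0.002 -0.001 -1.   ] F [ 0.4 -0.4 -0. ] w 0.954 q [-0.72  0.04  1.89  0.    1.21  0.53]
scene holder 1585 (array([ 0.55358794, -0.30703866,  0.31763256]), np.float64(5.75172354411609e-07), np.float64(0.0010165312392872768))
tag 148 [ 0.55673345 -0.30712427  0.1058645 ] [ 0.56802449 -0.2813248   0.11100613] (array([ 0.55427691, -0.30755219,  0.32733   ]), np.float64(5.765537512421384e-07), np.float64(0.0007696639509406906))
top holder 642 (array([ 0.55386245, -0.3057415 ,  0.3189698 ]), np.float64(1.51974049152665e-06), np.float64(0.004868048707962821))
tag 63 [ 0.55471351 -0.3048705   0.1079838 ] [ 0.57871426 -0.27858031  0.11578182] (array([ 0.55414082, -0.30587019,  0.33400963]), np.float64(1.6395086189260256e-06), np.float64(0.0014425982926239561))
scene [(30, -18), (41, 33), (20, 28), (40, 32), (29, -22), (22, 27)]
top [(10, -21), (27, 23), (13, 22), (32, 23), (10, -21), (13, 18)]
t 31.9 pos [ 0.4305 -0.347   0.2295] head -1.2546 down [ 0.001 -0.001 -1.   ] F [-0.8  0.6  0. ] w 0.948 q [-0.72  0.05  1.89  0.    1.2   0.53]
```

View pics/f1.png

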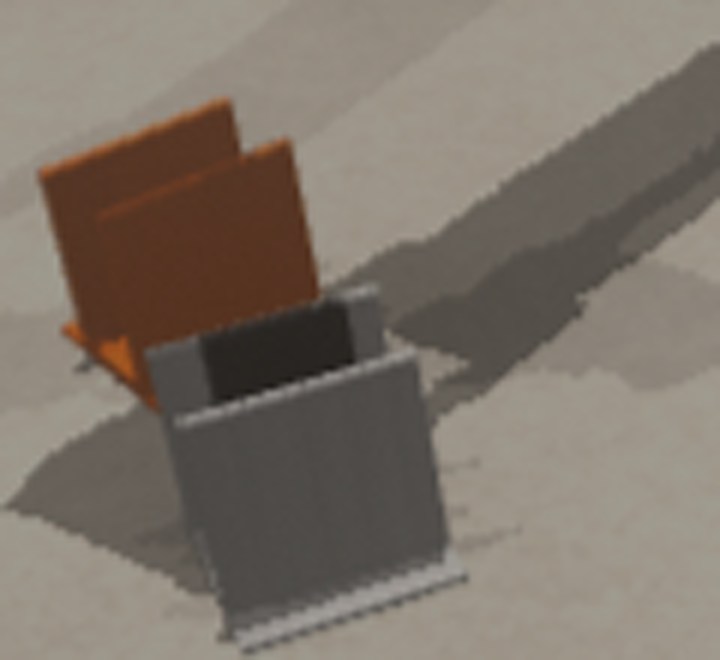

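View pics/f2.png

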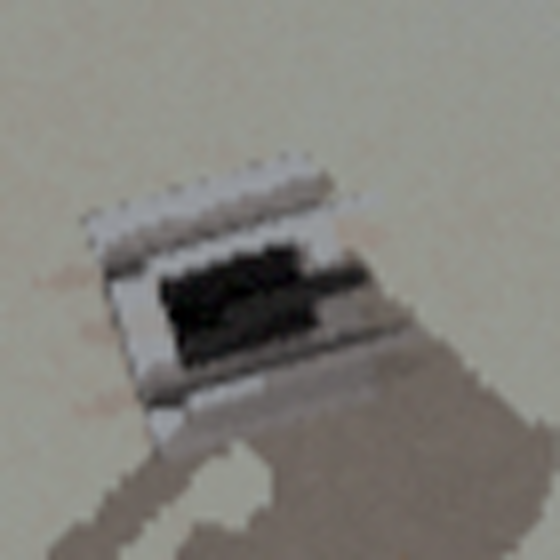

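View pics/scene9.png

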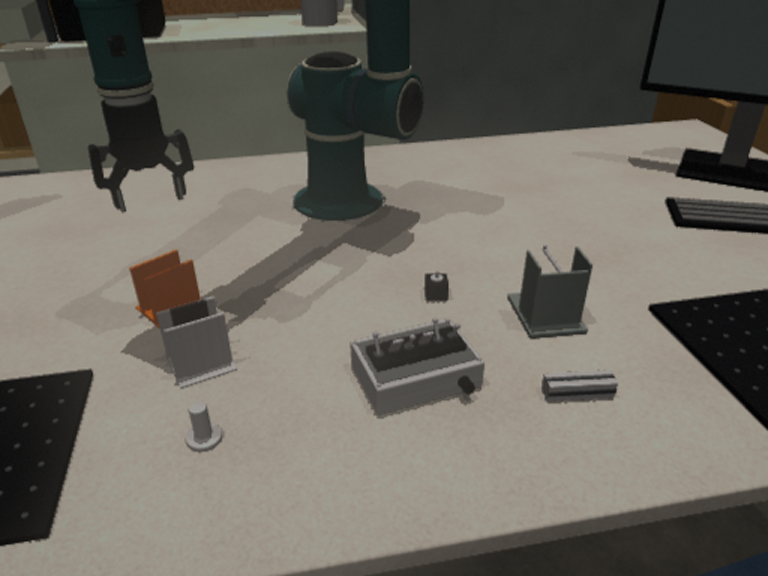

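```bash
python3 -c "
from plan import *
st();print(bot.finish_job())"
```

```text
t 31.9 pos [ 0.4305 -0.347   0.2295] head -1.2546 down [ 0.001 -0.001 -1.   ] F [-0.8  0.6  0. ] w 0.948 q [-0.72  0.05  1.89  0.    1.2   0.53]
the job is handed in; nothing more can be done
None
```

The job is done in the order asked, and I handed it in at 31.9 s of the 72 s allowed. I lifted the tag about 12 mm, slid it off over the peg tip and stood it on the bench. Then I pushed both paddles (console y = -36 and +12 mm) to their stops. Last, I re-gripped the tag by its side edges and stood it in the grey holder.

- **Tag:** it stands upright about 1 mm from the holder's centre. Its yaw agrees with the holder's to about 0.01–0.015 rad, which is within the measuring noise.
- **Switches:** the scene camera reads about +32° for both paddles (nominal full over is 29°). The on-bats read +27° and +28°, and the off-bats about -20°, all as at the start. The top camera reads the switches that are on 5 to 10° lower, in the same way for paddles and bats.
- **Bystanders:** by eye, the servo, post and profile stand where they were in the first picture. I did not measure them again.
- **Robot:** when I handed in, the gripper was open and clear of everything. The largest wrist force I read was about 9 N.

No check failed.

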